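# Lock a stock bottle away in the shielding box

### The arm

A 6-joint arm with a two-finger parallel gripper is mounted at the origin on a cart in front of the work surface, level with it; the furniture and walls round the work are solid. World frame = base frame: x ahead of the robot, y to its left, z up, the work surface at z = 0. Lengths are in m, angles in rad, forces in N, time in s.
With the tool pointing down it reaches from about 0.375 to 0.975 m from the base axis. Payload 3.8 kg.
Tool frame: the origin (TCP) lies on the centre line of the jaws, within the pads' length; the fingertips stand 14 mm ahead of it and the grasp point (between the pads) lies 5 mm behind it; x points along the fingers, y is the direction in which the jaws open and shut, and the axes are right-handed (so a half turn about x gives the same grasp; the last joint's range is limited). The gripper opens to 85 mm and grips with 20 to 120 N. Pads are 22 mm wide; open, the fingers measure 114 mm over their backs; the gripper's body (76 mm by 85 mm) begins 54 mm behind the grasp point. The pads swing forward as they close: fully open they stand 13 mm farther back than shut.
Start: joints at [1.142, 0.264, 1.604, -0, 1.274, -0.037], TCP at [0.258, 0.624, 0.245] pointing down, gripper open.
Joint ranges: [-2.63, 2.63], [-0.94, 2.18], [0.31, 2.57], [-1.31, 4.45], [0, 2.66], [-2.55, 2.55]. Speed limits (rad/s): [2.57, 2.57, 3.14, 3.14, 3.14, 3.14].

### API

Orientations are given as a rotation vector (axis times angle).
In Python, from workcell import bot gives the robot as it stands.
- The arm moves only by the shell command python3 -m creep 'ROWS' [FORCE]. ROWS is JSON, a list of rows, each an object with "grip": the finger opening in cm, from 0 to 8.54; "dp": the shift along the tool's x, y, z in cm, a list of three; "rotation": the turn, a rotation vector about the tool's x, y, z in rad, a list of three. A call has 1 to 5 rows; each row is the pose to reach, as a shift and turn from the pose commanded when the call began, along the tool's axes at that moment; what a row does not reach only later rows make up. A row lasts 1/12 s, in which the tool goes at most 41.7 mm and 7.16 degrees, less where a joint would pass 70% of its speed; a pose out of reach is approached as far as the arm can. A call with a gripper value outside its range is refused whole. The fingers move at their own pace and stop on an object; FORCE is the grip in N (left out, the last holds). Time passes only in rows, so rows that repeat a pose let the fingers close. It gives the time, the measured TCP pose, the force and the opening at its end, in the units of the state.
- bot.read_state(): the state, without advancing time (a new reading comes with each control period).
- bot.read_camera(name): name is "side" or "top"; returns (picture, depth): 420x560x3 uint8, red, green, blue; 420x560 float32, m along the optical axis (not along the pixel's ray), 0 where there is no reading.
- bot.get_calibration(name): a dict with "fx", "fy", "cx", "cy" (pixels), "rvec" (rotation vector, rad) and "tvec" (3), from world to camera coordinates, as OpenCV has them. Camera axes: x right, y down, z forward; pixel columns grow to the right and rows downward; lengths in m; the calibration is good to about 2 mm. A picture is of the moment at which its call begins. get_calibration takes no time and is no camera call.
- bot.finish_job(): hands the job in, once; it reports no verdict.
The state is a dict: "time": time; "q": joint angles; "joint_vel": joint speeds; "joint_torque": joint torques, N m; "tool_pos": TCP position; "tcp_rot": TCP orientation; "wrist_force": force on the tool from outside, world axes, zero at the start; "torque": the same for the moment, N m; "width": opening from 0.0 (shut) to 1.0 (fully open).
Only numpy, scipy, OpenCV 4.12 (cv2) and the standard library are available. Lean on these libraries where they do the work, as an engineer would, in place of code of your own. Each camera call takes 0.05 s, during which the arm holds its last target.

### The job

Put the small brown bottle away in the clear shielding box: slide the box's top door open, stand the bottle in the round well inside, keeping it upright on the way, and slide the door fully shut so that its wire eye meets the one on the box. Then secure the door: push the snap hook onto the pair of eyes until the sprung gate snaps shut with both eyes inside the hook, and leave it there. Leave the big brown bottle and the timer where they are.

Things in the scene. Friction and masses are not known exactly. Their poses are not given: they have to be found in the camera images.
- shield_box: Box of clear acrylic with a grey base, fixed, 152 (x) by 292 (y) mm, y along its length, origin under its centre, z up. From -y to +y its top is: a fixed grey deck 70 mm long, 84.5 mm above the bench; the opening under the sliding door; a fixed roof that the door slides over. Aluminium tracks along both long sides stand 4.5 mm above door and deck and cover |x| > 62 mm.
- door (a joint): Travel of the clear top door, m: 0 is fully shut, 0.100 fully open; it slides along +y of shield_box, needs about 2 N and stays where it is left.
- door_grip (a point): Centre of the top of the door's black upright finger grip: 60 mm along the box's x, 12 mm thick along y (the sliding direction), 22 mm high above the door. Site axes are those of shield_box.
- well (a point): Centre of the floor of the round well for the bottle: 38.5 mm across, 10 mm deep, chamfered, in a black block on the box's floor, 14 mm above the bench. Above it, with the door open, the free space is 124 mm (box x: 62 mm either side) by 92 mm (box y: 46 mm either side).
- frame_eye (a point): Middle of the opening of the fixed eye on the deck: an upside-down U of 4 mm steel rod in the box's x-z plane, legs 22 mm either side of this point along x (centres), top 35 mm above the deck. The point lies 14 mm above the deck. Small flat feet, 2 mm high. Site axes are those of shield_box.
- door_eye (a point): The same point of the equal eye on the door. With the door shut the two eyes stand side by side, rod centres 5 mm apart along y (rods 1 mm apart), this one on the +y side.
- snap_hook: Loose steel snap hook lying flat, 122x51x12 mm, 0.12 kg. Origin in the shank's middle at half thickness; x runs to the nose, z up as it lies. Shank (to grip): a bar 14 mm wide (y), x = -16 to +20 mm, then a ring behind it to x = -37 mm. Opening: x = 40 to 77 mm, between the gate (y = -21) and the spine (8 mm rod, inner side y = +17). Nose tip: x = 67.5 to 80, y = -21 mm.
- gate (a joint): Angle of the snap hook's gate, rad: 0 is shut, up to 1.15 pushed open inward (towards the hook's +y). 6 mm rod on a pivot at x = 34, y = -21 mm of the hook, tip at x = 68 mm; a weak spring (1 to 2 N at the tip) shuts it. The legs of both eyes (9 mm wide together) fit between pivot and nose if their middle is at x = 54 to 62 mm.
- stock_bottle: The small bottle: brown glass with a white cap, round, 34 to 35 mm across, 60 mm high, shoulder from about 43 mm; 0.06 kg; loose; origin at the centre of its underside, z up.
- big_bottle: Bystander: large brown bottle with a black cap, 58 mm across, 116 mm high, origin under its centre.
- bench_timer: Bystander: white bench timer lying flat, 68x62x19 mm, origin under its centre.
- hook_mouth (a point): Point of the snap hook on the shut gate's centre line, x = 59, y = -21 mm of the hook, half thickness; axes as the hook's. To clip: hook level, its x along the box's y, put this point opposite the middle of the eyes and push towards the hook's -y: the legs swing the gate in, and once their centres are 29 to 33 mm past the gate line it springs shut behind them. At 36 mm they meet the spine.

How it is judged:
On the way, in this order (a step that is already met when the one before it is completed fails the run):
1. the door is slid open, clear of the well (at least 75 mm) (value of joint door above 0.075 m), for 0.1 s.
2. the small bottle stands upright in the well and is let go (horizontal distance between stock_bottle and well below 0.006 m and z of stock_bottle in the frame of well between -0.004 and 0.004 m and angle between stock_bottle's own z axis and vertical below 0.12 rad and contact force between the fingers and stock_bottle below 0.1 N), for 0.2 s.
3. the door is slid fully shut (within 5 mm) (value of joint door below 0.005 m), for 0.2 s.
4. the gate of the hook is pushed open by the eyes (value of joint gate above 0.35 rad and (contact force between snap_hook and shield_box above 0.1 N or contact force between snap_hook and door above 0.1 N)).
5. the gate has snapped shut with both eyes inside the hook (value of joint gate below 0.12 rad and x of frame_eye in the frame of snap_hook between 0.036 and 0.069 m and y of frame_eye in the frame of snap_hook between -0.041 and -0.001 m and z of frame_eye in the frame of snap_hook between -0.018 and 0.018 m and x of door_eye in the frame of snap_hook between 0.036 and 0.069 m and y of door_eye in the frame of snap_hook between -0.041 and -0.001 m and z of door_eye in the frame of snap_hook between -0.018 and 0.018 m), for 0.2 s.
At the end, for the whole second after the job is handed in: The small bottle stands upright (within 7 degrees) in the well, its foot on the well's floor; the door is shut to within 5 mm; the snap hook is linked through both eyes (its shut gate, within 0.12 rad of closed, passes through the openings of both), let go and at rest (all of step 5 and value of joint door below 0.005 m and horizontal distance between stock_bottle and well below 0.006 m and z of stock_bottle in the frame of well between -0.004 and 0.004 m and angle between stock_bottle's own z axis and vertical below 0.12 rad and linear speed of snap_hook below 0.03 m/s); the robot touches nothing.
It fails at once if the small bottle is tipped over (more than 45 degrees) (angle between stock_bottle's own z axis and vertical above 0.8 rad).
It fails at once if the big bottle is moved more than 3 cm or tipped (distance of big_bottle from where it was at the start of the episode above 0.03 m or angle between big_bottle's own z axis and vertical above 0.3 rad).
It fails at once if the timer is moved more than 3 cm (distance of bench_timer from where it was at the start of the episode above 0.03 m).
It also fails if it takes over 72 s, if anything falls off the work surface, if the arm or the gripper's body presses on something with over 40 N, if the wrist force passes 120 N, or if a joint passes its speed limit or range.

## Working session

There is one attempt and no reset: what is moved stays moved. The work goes in short steps, Python scripts to look and compute and a shell command to move; the robot and the scene stay as the last step left them, time stands still between calls to the robot, and variables do not carry over. Pictures are saved under pics/ and viewed, and the job is handed in when it is done.

```bash
ls; mkdir -p pics; python3 - <<'E'
from workcell import bot
import cv2,numpy as np
s=bot.read_state(); print(s)
for n in("side","top"):
    p,d=bot.read_camera(n); c=bot.get_calibration(n); print(n,c)
    cv2.imwrite(f"pics/{n}0.png",p[:,:,::-1]); np.savez(f"pics/{n}0.npz",p=p,d=d)
E
```

```text
pics
{'time': 0.0, 'q': array([ 1.14211023e+00,  2.64757288e-01,  1.60539300e+00,  2.86430516e-05,
        1.27367630e+00, -3.69001679e-02]), 'joint_vel': array([ 0.00096454, -0.00041795,  0.00089879,  0.00066808, -0.00057242,
       -0.00083301]), 'joint_torque': array([ 1.43837551e-04, -5.15128398e+01, -3.67302096e+01,  2.90598646e-04,
        1.29886487e-02,  2.70825836e-05]), 'tool_pos': array([0.25744353, 0.62321906, 0.24394893]), 'tcp_rot': array([ 0.30566971,  1.54939853, -0.30909236]), 'wrist_force': array([ 0.06972589, -0.48922209, -0.67720665]), 'torque': array([ 0.02923327,  0.01540419, -0.06029218]), 'width': 1.0014946722168656}
side {'fx': 492.1161269030927, 'fy': 492.1161269030927, 'cx': 272.8653658658729, 'cy': 213.92137367201917, 'rvec': array([ 0.03670582, -2.65820671,  1.59404188]), 'tvec': array([0.55115261, 0.09543559, 1.14238732])}
top {'fx': 387.71589423890197, 'fy': 387.71589423890197, 'cx': 280.4783531434616, 'cy': 205.67465462491162, 'rvec': array([ 2.25512244, -1.93333751,  0.21861346]), 'tvec': array([-0.09220938,  0.54793264,  0.88096639])}
```

View pics/side0.png

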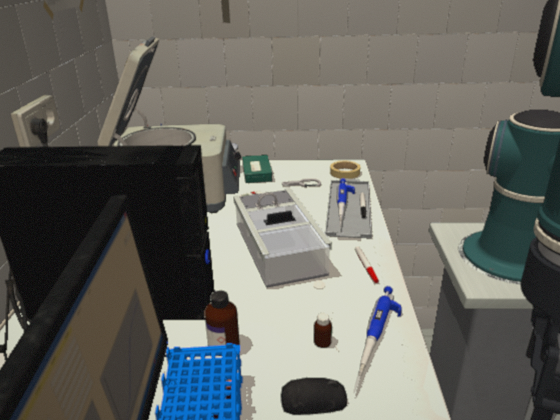

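View pics/top0.png

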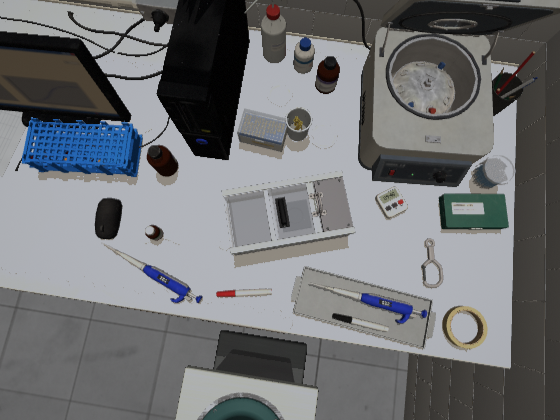

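```bash
cat > h.py <<'E'
from workcell import bot
import cv2,numpy as np
from scipy.spatial.transform import Rotation as R
def K(n):
    c=bot.get_calibration(n); return np.array([[c['fx'],0,c['cx']],[0,c['fy'],c['cy']],[0,0,1]]),R.from_rotvec(c['rvec']).as_matrix(),c['tvec']
def proj(n,P):
    k,r,t=K(n); q=(np.atleast_2d(P)@r.T+t)@k.T; return q[:,:2]/q[:,2:]
def ray(n,uv,z):
    k,r,t=K(n); uv=np.atleast_2d(uv); d=np.c_[uv,np.ones(len(uv))]@np.linalg.inv(k).T@r; o=-r.T@t
    return o+d*((z-o[2])/d[:,2])[:,None]
def cloud(n,d):
    k,r,t=K(n); v,u=np.mgrid[:d.shape[0],:d.shape[1]]
    c=np.dstack([(u-k[0,2])/k[0,0]*d,(v-k[1,2])/k[1,1]*d,d]); return (c-t)@r
def two(uvs,uvt):
    A=[];b=[]
    for n,uv in(("side",uvs),("top",uvt)):
        k,r,t=K(n); d=r.T@np.linalg.inv(k)@np.array([*uv,1]); d/=np.linalg.norm(d); o=-r.T@t
        M=np.eye(3)-np.outer(d,d); A.append(M); b.append(M@o)
    return np.linalg.lstsq(np.vstack(A),np.hstack(b),rcond=None)[0]
def crop(img,x0,x1,y0,y1,f,name):
    cv2.imwrite(name,cv2.resize(img[y0:y1,x0:x1,::-1],None,fx=f,fy=f,interpolation=cv2.INTER_CUBIC))
E
python3 - <<'E'
from h import *
s=np.load('pics/side0.npz');t=np.load('pics/top0.npz')
for n in("side","top"): print(n,proj(n,[[.257,.623,.244],[.5,0,0],[0,0,0]]), -K(n)[1].T@K(n)[2])
crop(s['p'],200,360,150,360,3.5 if 0 else 2.8,'pics/s_c.png')
crop(t['p'],215,365,165,265,5,'pics/t_box.png')
crop(t['p'],380,480,180,310,4.5,'pics/t_hook.png')
crop(s['p'],225,345,150,290,4.2,'pics/s_box.png')
E
```

```text
side [[536.06843932 388.28695722]
 [294.69077454 254.44269946]
 [510.29017182 255.03299356]] [0.49550135 0.98467146 0.63468613]
top [[-81.06854712 288.93053014]
 [274.16376008 231.42842316]
 [239.8967347  446.82142017]] [ 0.35236708 -0.0340956   0.97954554]
```

View pics/t_box.png

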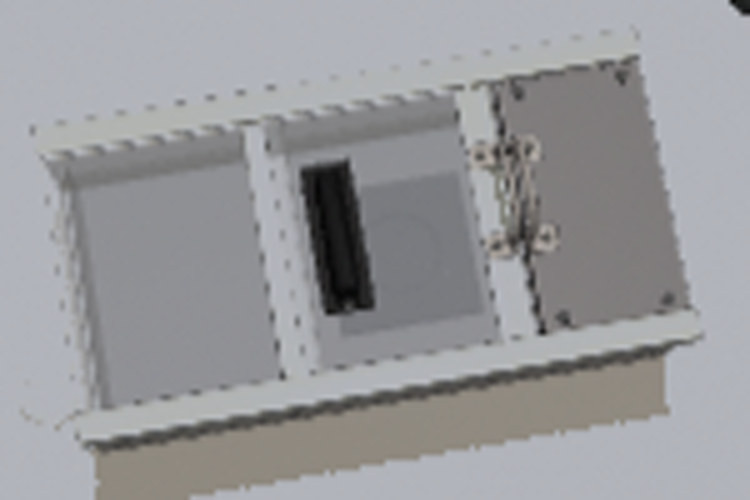

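View pics/t_hook.png

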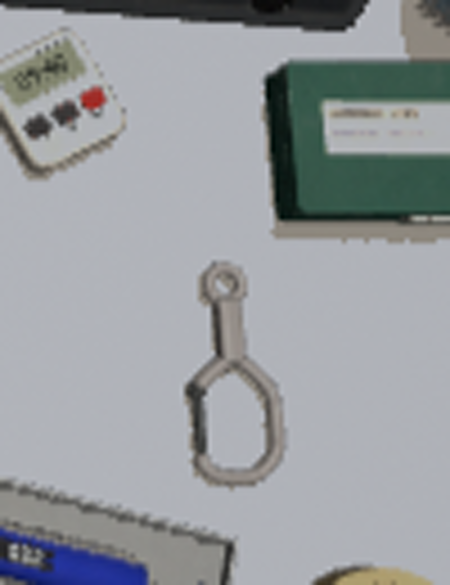

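View pics/s_box.png

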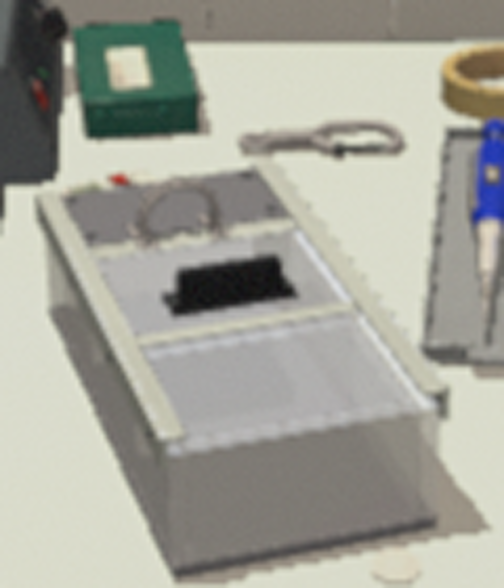

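```bash
python3 - <<'E'
from h import *
np.set_printoptions(precision=4,suppress=True)
b=lambda u,v:[215+(u+.5)/5-.5,165+(v+.5)/5-.5]
tr=ray("top",[b(35,130),b(637,35),b(703,335),b(80,440)],.089)
print("track corners",tr[:,:2]); print(np.linalg.norm(np.diff(tr[[0,1,2,3,0]],axis=0),axis=1)); print("centre",tr.mean(0))
print("grip top",ray("top",[b(337,235),b(325,163),b(348,308)],.1065))
print("well",ray("top",[b(400,258)],.024), "feet",ray("top",[b(484,153),b(528,150),b(498,243),b(543,237)],.086))
s=np.load('pics/side0.npz');t=np.load('pics/top0.npz')
# depth-based hook & bottle from top
for n,D,(x0,x1,y0,y1) in(("hook t",t,(415,450,235,292)),("bottle t",t,(140,168,220,245)),("bottle s",s,(308,338,308,352)),("big t",t,(140,185,140,180))):
    P=cloud(n.endswith('t') and 'top' or 'side',D['d'])[y0:y1,x0:x1].reshape(-1,3)
    m=(P[:,2]>.006 if 'hook' in n else P[:,2]>.02)&(P[:,2]<.2); Q=P[m]; print(n,m.sum(),Q.min(0),Q.max(0),Q.mean(0))
    if 'bottle' in n: C=Q[Q[:,2]>.055]; print(' cap',len(C),C.mean(0),np.ptp(C,0))
P=cloud("top",t['d'])
print("bench z",P[270:280,200:210,2].mean(), P[280:284,395:400,2])
crop(t['p'],130,180,210,255,10,'pics/t_bot.png')
crop(t['p'],412,452,230,295,9,'pics/t_hk.png')
crop(s['p'],300,350,300,360,9,'pics/s_bot.png')
E
```

```text
track corners [[ 0.5641  0.1353]
 [ 0.6549 -0.1415]
 [ 0.515  -0.189 ]
 [ 0.423   0.0879]]
[0.2914 0.1477 0.2918 0.1489]
centre [ 0.5392 -0.0268  0.089 ]
grip top [[ 0.5322 -0.0143  0.1065]
 [ 0.565  -0.0037  0.1065]
 [ 0.4993 -0.0244  0.1065]]
well [[ 0.5424 -0.0455  0.024 ]] feet [[ 0.5864 -0.0769  0.086 ]
 [ 0.5911 -0.0974  0.086 ]
 [ 0.5442 -0.0893  0.086 ]
 [ 0.5503 -0.1099  0.086 ]]
hook t 342 [ 0.4216 -0.4291  0.0061] [ 0.5417 -0.3674  0.0174] [ 0.4811 -0.3988  0.0104]
bottle t 193 [0.4317 0.2761 0.0206] [0.4649 0.3092 0.0656] [0.447  0.2884 0.0479]
 cap 68 [0.4484 0.2931 0.0611] [0.0202 0.021  0.0104]
bottle s 424 [0.4336 0.2854 0.0201] [0.4663 0.3127 0.0642] [0.4501 0.3035 0.043 ]
 cap 96 [0.4495 0.2972 0.0599] [0.0198 0.0216 0.0092]
big t 655 [0.5997 0.2763 0.0205] [0.6567 0.3323 0.1206] [0.621  0.2963 0.0821]
bench z 0.00024067775268554392 [[-0.0004 -0.0004  0.0008 -0.0009 -0.0006]
 [-0.0014  0.0023  0.0004 -0.0019  0.0017]
 [-0.0003 -0.0017 -0.     -0.0025 -0.0017]
 [-0.0004  0.0004  0.0011  0.001   0.0045]]
```

View pics/t_hk.png

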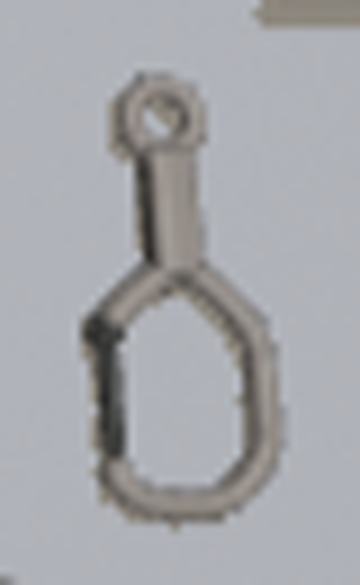

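View pics/t_bot.png

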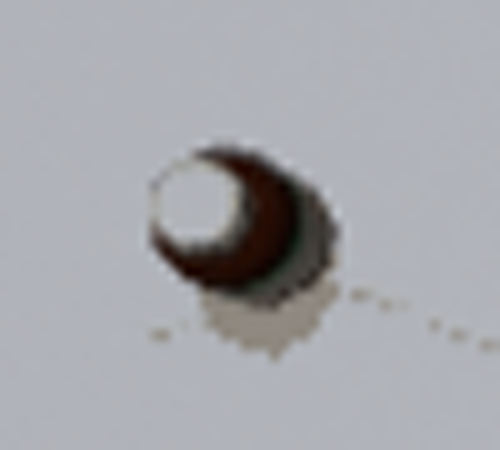

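View pics/s_bot.png

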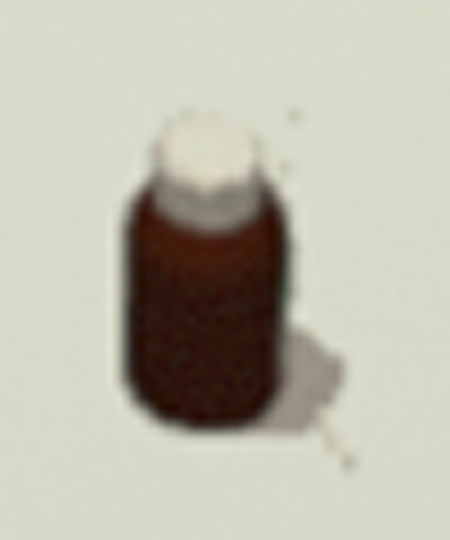

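```bash
python3 - <<'E'
from h import *
np.set_printoptions(precision=4,suppress=True)
s=np.load('pics/side0.npz');t=np.load('pics/top0.npz')
p=t['p'][230:295,412:452].astype(int)
bg=np.median(p.reshape(-1,3),0); print(bg)
m=((np.abs(p-bg).sum(2))>45).astype(np.uint8)
n,l,st,c=cv2.connectedComponentsWithStats(m); k=1+st[1:,4].argmax(); m=(l==k).astype(np.uint8)
for r in m[::1]: print(''.join('#' if x else '.' for x in r))
v,u=np.nonzero(m); W=ray("top",np.c_[u+412,v+230],.006)[:,:2]
c=W.mean(0); w,V=np.linalg.eigh(np.cov((W-c).T)); a=V[:,1]; a*=-np.sign(a[0]); b=np.array([-a[1],a[0]])
L=(W-c)@np.c_[a,b]; print("c",c,"ang",np.degrees(np.arctan2(a[1],a[0])),L.min(0),L.max(0))
# midline of shank/ring
for x in np.arange(L[:,0].min(),L[:,0].max(),.004):
    q=L[np.abs(L[:,0]-x)<.002]
    if len(q): print(round(x*1e3),(q[:,1].min()*1e3).round(1),(q[:,1].max()*1e3).round(1))
crop(t['p'],305,335,185,220,18,'pics/t_eye.png')
crop(s['p'],250,285,185,215,18,'pics/s_eye.png')
E
```

```text
[176. 178. 184.]
........................................
........................................
........................................
........................................
........................................
........................................
........................................
........................................
...............####.....................
..............########..................
.............#########..................
............###########.................
............####.######.................
............####..#####.................
............#####..####.................
............###########.................
............##########..................
.............#########..................
...............#######..................
...............#######..................
...............#######..................
...............#######..................
...............#######..................
...............########.................
...............########.................
...............########.................
...............##
[... 1387 characters left out ...]
..............................
........................................
........................................
........................................
........................................
c [ 0.4778 -0.3997] ang -171.72722286735367 [-0.0654 -0.026 ] [0.0584 0.0276]
-65 -5.3 2.3
-61 -10.8 9.7
-57 -13.5 11.8
-53 -13.9 11.6
-49 -14.2 11.2
-45 -14.4 8.3
-41 -12.1 8.1
-37 -7.4 7.7
-33 -7.8 7.5
-29 -8.1 9.5
-25 -8.3 9.3
-21 -8.7 9.1
-17 -8.9 8.7
-13 -9.2 10.8
-9 -14.6 15.4
-5 -17.3 17.7
-1 -22.7 22.3
3 -25.3 24.6
7 -25.7 24.2
11 -26.0 26.5
15 -23.7 26.1
19 -24.1 25.9
23 -24.2 25.5
27 -24.4 27.6
31 -24.9 27.4
35 -25.1 27.0
39 -25.3 24.1
43 -25.8 23.9
47 -23.5 21.0
51 -23.8 15.9
55 -19.1 13.0
```

View pics/t_eye.png

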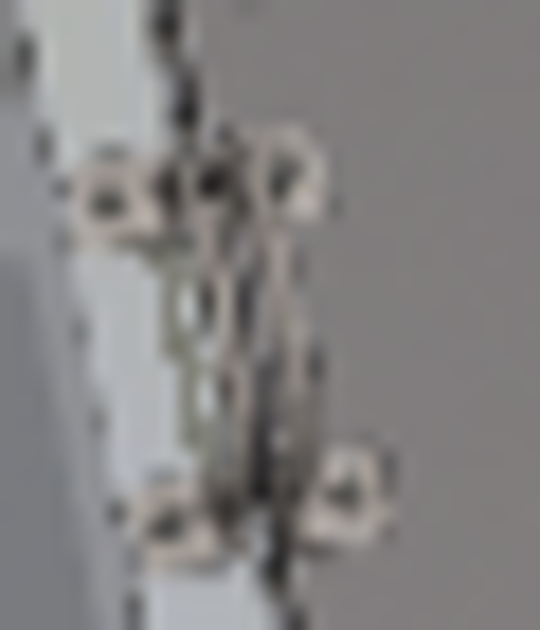

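View pics/s_eye.png

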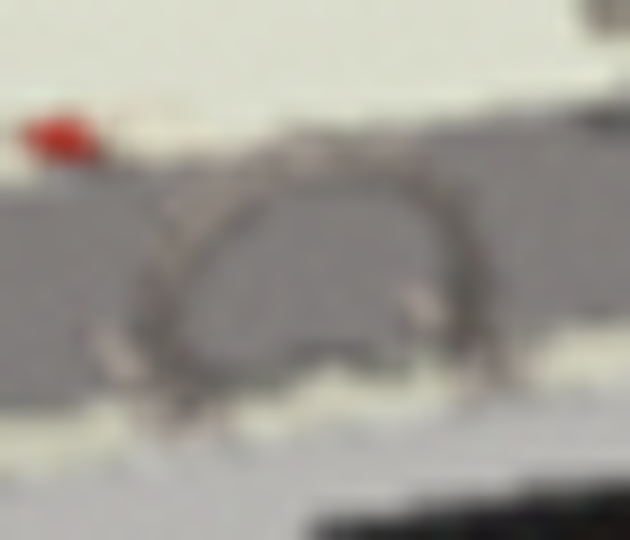

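```bash
cat >> h.py <<'E'
def st():
    s=bot.read_state(); r=R.from_rotvec(s['tcp_rot']); M=r.as_matrix()
    print("t %.2f tcp %s yawY %.1f toolx %s F %s w %.3f q6 %.2f"%(s['time'],s['tool_pos'].round(4),np.degrees(np.arctan2(M[1,1],M[0,1])),M[:,0].round(3),s['wrist_force'].round(1),s['width'],s['q'][5])); return s,r
def goal(x,y,z,yaw):
    s,r=st()
    yw=np.radians(yaw); M=np.c_[[0,0,-1],[np.cos(yw),np.sin(yw),0],np.cross([0,0,-1],[np.cos(yw),np.sin(yw),0])]
    rel=(r.inv()*R.from_matrix(M)).as_rotvec(); dp=r.inv().apply(np.array([x,y,z])-s['tool_pos'])*100
    print("dp cm",dp.round(2).tolist(),"rot",rel.round(3).tolist(),"rows>=",round(max(np.linalg.norm(dp)/4.17,np.degrees(np.linalg.norm(rel))/7.16),1))
E
python3 - <<'E'
from h import *
np.set_printoptions(precision=4,suppress=True)
f=lambda u,v:[305+(u+.5)/18-.5,185+(v+.5)/18-.5]
W=ray("top",[f(115,200),f(170,520),f(290,175),f(345,490)],.0855); print(W, W.mean(0))
print("two-view eye top:",two([250+320/18-.5,185+150/18-.5],[305+265/18,185+320/18]))
goal(.532,-.0145,.16,108.2)
goal(.532,-.0145,.16,-71.8)
E
```

```text
[[ 0.5853 -0.0759  0.0855]
 [ 0.5437 -0.0889  0.0855]
 [ 0.5923 -0.0983  0.0855]
 [ 0.5512 -0.111   0.0855]] [ 0.5681 -0.0935  0.0855]
two-view eye top: [ 0.5654 -0.0968  0.1152]
t 0.10 tcp [0.2575 0.6233 0.2441] yawY 67.5 toolx [-0.001 -0.002 -1.   ] F [-0.7 -0.   0.3] w 0.998 q6 -0.04
dp cm [8.5, -48.44, 49.73] rot [-0.709, -0.001, 0.002] rows>= 16.8
t 0.10 tcp [0.2575 0.6233 0.2441] yawY 67.5 toolx [-0.001 -0.002 -1.   ] F [-0.7 -0.   0.3] w 0.998 q6 -0.04
dp cm [8.5, -48.44, 49.73] rot [2.432, 0.002, 0.001] rows>= 19.5
```

```bash
python3 -m creep '[{"grip":5,"dp":[0,-14,14.3],"rotation":[-0.25,0,0]},{"grip":5,"dp":[0,-14,14.3],"rotation":[-0.25,0,0]},{"grip":5,"dp":[0,-14,14.3],"rotation":[-0.25,0,0]},{"grip":5,"dp":[0,-14,14.3],"rotation":[-0.25,0,0]},{"grip":5,"dp":[0,-14,14.3],"rotation":[-0.25,0,0]}]' 40
python3 -c "
from h import *
goal(.532,-.0145,.16,108.2)"
```

```text
time: 0.52
tool_pos: [0.3367, 0.437, 0.2445]
tcp_rot: [0.11, 1.568, -0.113]
wrist_force: [0.4, 0.0, -0.9]
width: 0.585
t 0.52 tcp [0.3367 0.437  0.2445] yawY 81.9 toolx [-0.001 -0.002 -1.   ] F [ 0.4  0.  -0.9] w 0.585 q6 -0.56
dp cm [8.52, -41.92, 25.71] rot [-0.459, -0.001, 0.002] rows>= 12.0
```

```bash
python3 -m creep '[{"grip":5,"dp":[0,-17,10.4],"rotation":[-0.25,0,0]},{"grip":5,"dp":[0,-17,10.4],"rotation":[-0.25,0,0]},{"grip":5,"dp":[0,-17,10.4],"rotation":[-0.25,0,0]},{"grip":5,"dp":[0,-17,10.4],"rotation":[-0.25,0,0]},{"grip":5,"dp":[0,-17,10.4],"rotation":[-0.25,0,0]}]' 40
python3 -c "
from h import *
goal(.532,-.0145,.16,108.2)"
```

```text
time: 0.93
tool_pos: [0.4155, 0.2546, 0.2449]
tcp_rot: [-0.086, 1.569, 0.085]
wrist_force: [0.2, 0.1, -0.2]
width: 0.587
t 0.93 tcp [0.4155 0.2546 0.2449] yawY 96.2 toolx [-0.    -0.001 -1.   ] F [ 0.2  0.1 -0.2] w 0.587 q6 -1.18
dp cm [8.51, -28.01, 8.67] rot [-0.209, -0.0, 0.0] rows>= 7.3
```

```bash
python3 -m creep '[{"grip":5,"dp":[0,-20,6.2],"rotation":[-0.21,0,0]},{"grip":5,"dp":[0,-20,6.2],"rotation":[-0.21,0,0]},{"grip":5,"dp":[0,-20,6.2],"rotation":[-0.21,0,0]},{"grip":5,"dp":[0,-20,6.2],"rotation":[-0.21,0,0]},{"grip":5,"dp":[0,-20,6.2],"rotation":[-0.21,0,0]}]' 40
python3 -c "
from h import *
goal(.532,-.0145,.16,108.2)"
```

```text
time: 1.35
tool_pos: [0.4957, 0.0695, 0.245]
tcp_rot: [-0.25, 1.557, 0.25]
wrist_force: [0.7, 0.3, -0.0]
width: 0.585
t 1.35 tcp [0.4957 0.0695 0.245 ] yawY 108.2 toolx [-0.  0. -1.] F [ 0.7  0.3 -0. ] w 0.585 q6 -1.80
dp cm [8.5, -9.12, 0.82] rot [0.001, -0.0, -0.0] rows>= 3.0
```

```bash
python3 -m creep '[{"grip":5,"dp":[4,-9.1,0.8],"rotation":[0,0,0]},{"grip":5,"dp":[7,-9.1,0.8],"rotation":[0,0,0]},{"grip":5,"dp":[8.5,-9.1,0.8],"rotation":[0,0,0]},{"grip":5,"dp":[8.5,-9.1,0.8],"rotation":[0,0,0]}]' 40
python3 - <<'E'
from h import *
goal(.532,-.0145,.105,108.2)
p,d=bot.read_camera("side"); crop(p,200,360,150,280,5,'pics/s1.png')
E
```

```text
time: 1.68
tool_pos: [0.5284, -0.0156, 0.1536]
tcp_rot: [-0.246, 1.567, 0.248]
wrist_force: [-0.8, 0.4, -0.9]
width: 0.59
t 1.68 tcp [ 0.5284 -0.0156  0.1536] yawY 108.0 toolx [-0.01  -0.001 -1.   ] F [-0.8  0.4 -0.9] w 0.590 q6 -1.96
dp cm [4.85, -0.02, 0.43] rot [-0.003, -0.01, -0.003] rows>= 1.2
```

View pics/s1.png

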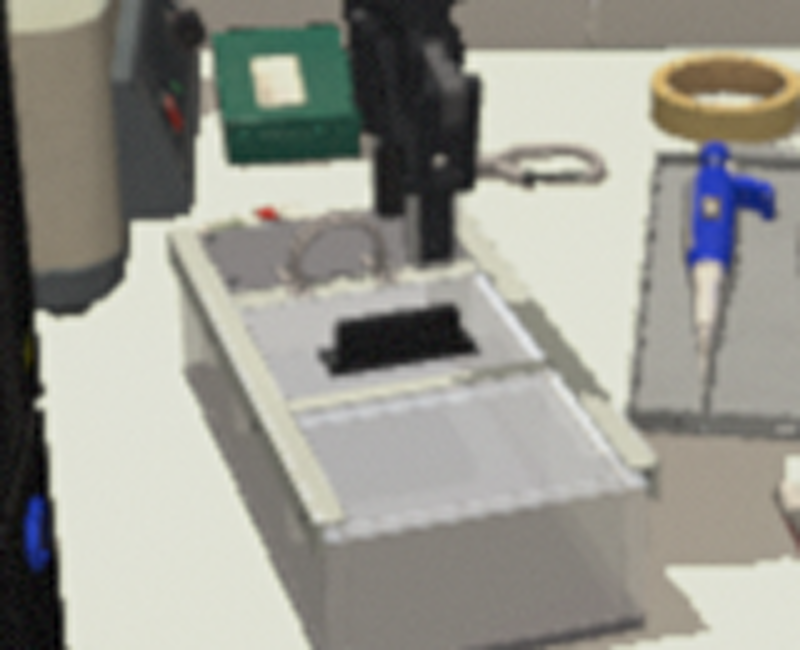

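```bash
python3 - <<'E'
from h import *
goal(.532,-.0145,.105,108.2)
print(proj("side",[[.528,-.0156,.14],[.532,-.0145,.1065]]))
E
```

```text
t 1.73 tcp [ 0.5284 -0.0142  0.1551] yawY 108.0 toolx [-0.01  0.   -1.  ] F [-0.3 -0.1 -1. ] w 0.583 q6 -1.96
dp cm [5.01, -0.15, 0.38] rot [-0.003, -0.009, -0.003] rows>= 1.2
[[282.17103532 198.58604415]
 [280.6343601  211.87912028]]
```

```bash
python3 -m creep '[{"grip":5,"dp":[3,-0.1,0.4],"rotation":[0,-0.009,0]},{"grip":5,"dp":[4.8,-0.1,0.4],"rotation":[0,-0.009,0]},{"grip":5,"dp":[4.8,-0.1,0.4],"rotation":[0,-0.009,0]}]' 40
python3 - <<'E'
from h import *
goal(.532,-.0145,.105,108.2)
E
```

```text
time: 1.98
tool_pos: [0.533, -0.011, 0.1095]
tcp_rot: [-0.247, 1.554, 0.253]
wrist_force: [-1.8, 1.1, -0.3]
width: 0.585
t 1.98 tcp [ 0.533  -0.011   0.1095] yawY 108.3 toolx [ 0.002  0.004 -1.   ] F [-1.8  1.1 -0.3] w 0.585 q6 -1.96
dp cm [0.44, -0.3, -0.21] rot [0.001, 0.003, -0.003] rows>= 0.1
```

```bash
python3 -m creep '[{"grip":5,"dp":[0.4,-0.3,0],"rotation":[0,0,0]},{"grip":0.8,"dp":[0.4,-0.3,0],"rotation":[0,0,0]},{"grip":0.8,"dp":[0.4,-0.3,0],"rotation":[0,0,0]},{"grip":0.8,"dp":[0.4,-0.3,0],"rotation":[0,0,0]},{"grip":0.8,"dp":[0.4,-0.3,0],"rotation":[0,0,0]}]' 40
python3 - <<'E'
from h import *
goal(.532,-.0145,.105,108.2)
E
```

```text
time: 2.4
tool_pos: [0.5381, -0.0146, 0.1103]
tcp_rot: [-0.249, 1.544, 0.25]
wrist_force: [-1.2, 1.4, 5.5]
width: 0.124
t 2.40 tcp [ 0.5381 -0.0146  0.1103] yawY 108.3 toolx [ 0.011  0.003 -1.   ] F [-1.2  1.4  5.5] w 0.124 q6 -1.97
dp cm [0.52, 0.2, -0.58] rot [0.001, 0.012, 0.001] rows>= 0.2
```

```bash
python3 - <<'E'
from h import *
p,d=bot.read_camera("side"); crop(p,230,330,170,260,8,'pics/s2.png')
p,d=bot.read_camera("top"); crop(p,215,365,155,265,5,'pics/t2.png')
st()
E
```

```text
t 2.50 tcp [ 0.5381 -0.0146  0.1103] yawY 108.2 toolx [ 0.011  0.003 -1.   ] F [-1.7  0.9  6.8] w 0.128 q6 -1.97
```

View pics/s2.png

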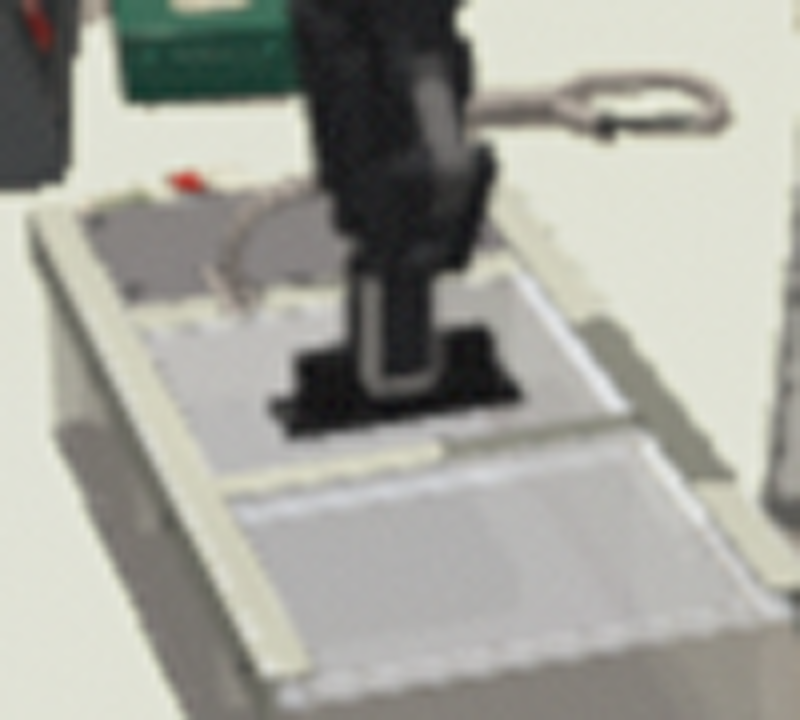

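View pics/t2.png

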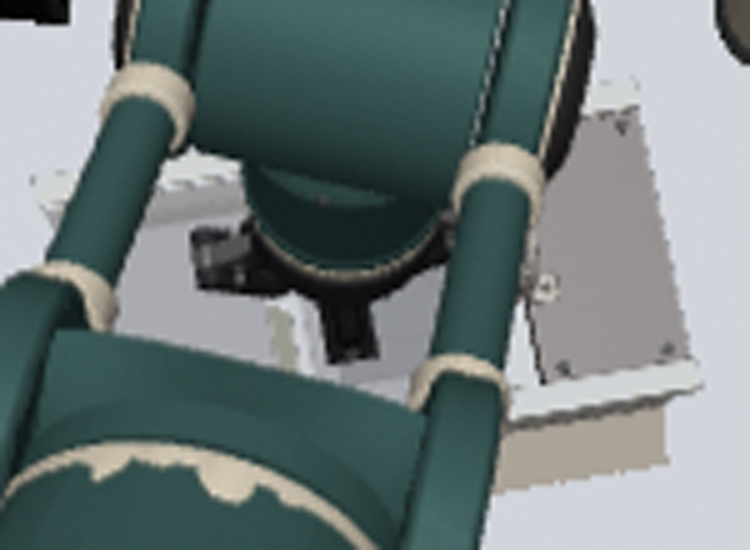

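```bash
python3 -m creep '[{"grip":0.8,"dp":[-0.1,2,0],"rotation":[0,0,0]},{"grip":0.8,"dp":[-0.1,4,0],"rotation":[0,0,0]},{"grip":0.8,"dp":[-0.1,6,0],"rotation":[0,0,0]},{"grip":0.8,"dp":[-0.1,8,0],"rotation":[0,0,0]},{"grip":0.8,"dp":[-0.1,9.7,0],"rotation":[0,0,0]}]' 40
python3 - <<'E'
from h import *
st()
E
```

```text
time: 2.92
tool_pos: [0.5071, 0.0776, 0.1103]
tcp_rot: [-0.25, 1.545, 0.25]
wrist_force: [1.9, -2.3, 0.1]
width: 0.128
t 2.92 tcp [0.5071 0.0776 0.1103] yawY 108.3 toolx [ 0.011  0.002 -1.   ] F [ 1.9 -2.3  0.1] w 0.128 q6 -1.79
```

```bash
python3 -m creep '[{"grip":5,"dp":[0,0,0],"rotation":[0,0,0]},{"grip":5,"dp":[0,0,0],"rotation":[0,0,0]},{"grip":5,"dp":[-3,0,0],"rotation":[0,0,0]},{"grip":6.5,"dp":[-7,0,0],"rotation":[0,0,0]},{"grip":8.5,"dp":[-7,0,0],"rotation":[0.1,0,0]}]' 40
python3 - <<'E'
from h import *
W=ray("top",[[149.25,229.85]],.06); print("cap",W)
goal(W[0][0],W[0][1],.12,72)
E
```

```text
time: 3.33
tool_pos: [0.5107, 0.0767, 0.1868]
tcp_rot: [-0.168, 1.544, 0.171]
wrist_force: [0.9, -0.0, 1.8]
width: 0.825
cap [[0.44900939 0.29383318 0.06      ]]
t 3.33 tcp [0.5107 0.0767 0.1868] yawY 102.4 toolx [ 0.02   0.004 -1.   ] F [ 0.9 -0.   1.8] w 0.825 q6 -1.69
dp cm [6.64, 22.53, -1.49] rot [0.531, 0.02, -0.005] rows>= 5.6
```

```bash
python3 -m creep '[{"grip":8.5,"dp":[2,20,-1.4],"rotation":[0.53,0.02,0]},{"grip":8.5,"dp":[3,20,-1.4],"rotation":[0.53,0.02,0]},{"grip":8.5,"dp":[4,20,-1.4],"rotation":[0.53,0.02,0]},{"grip":8.5,"dp":[6.6,22.5,-1.5],"rotation":[0.53,0.02,0]},{"grip":8.5,"dp":[6.6,22.5,-1.5],"rotation":[0.53,0.02,0]}]' 40
python3 - <<'E'
from h import *
p,d=bot.read_camera("top"); crop(p,130,370,155,265,3.3,'pics/t3.png')
p2,d=bot.read_camera("side"); crop(p2,200,360,180,360,3.3,'pics/s3.png')
np.savez('pics/v3.npz',t=p,s=p2)
goal(.449,.294,.075,60)
E
```

```text
time: 3.75
tool_pos: [0.4554, 0.2551, 0.1308]
tcp_rot: [0.253, 1.566, -0.248]
wrist_force: [0.7, 0.0, 0.2]
width: 1.005
t 3.85 tcp [0.4517 0.2569 0.1277] yawY 72.2 toolx [-0.016  0.003 -1.   ] F [-0.  -0.5 -0.3] w 0.995 q6 -0.80
dp cm [5.29, 3.46, -1.31] rot [0.214, -0.016, 0.003] rows>= 1.7
```

View pics/t3.png

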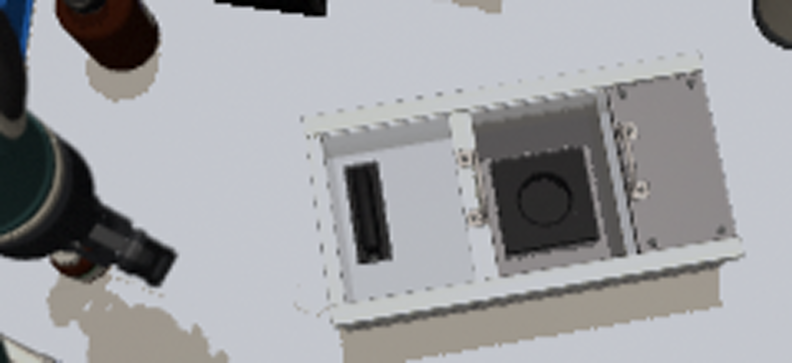

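View pics/s3.png

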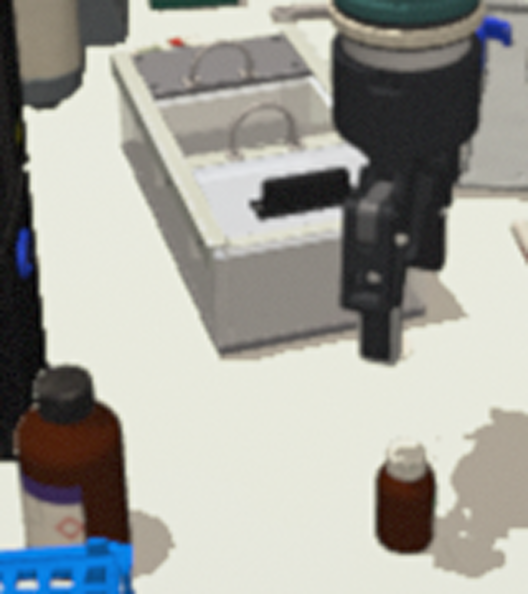

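```bash
python3 - <<'E'
from h import *
v=np.load('pics/v3.npz'); p=v['t']
crop(p,272,318,192,238,12,'pics/t3w.png')
crop(p,308,342,180,225,12,'pics/t3e.png')
E
```

```text
(no output)
```

View pics/t3w.png

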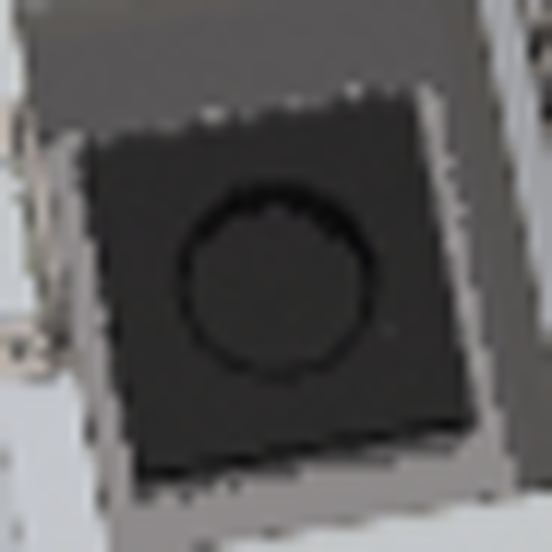

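View pics/t3e.png

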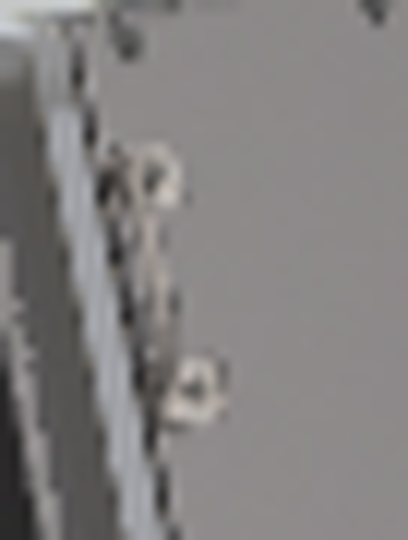

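```bash
python3 -m creep '[{"grip":8.5,"dp":[2,3.5,-1.3],"rotation":[0.2,-0.016,0]},{"grip":8.5,"dp":[3.5,3.5,-1.3],"rotation":[0.2,-0.016,0]},{"grip":8.5,"dp":[3.5,3.5,-1.3],"rotation":[0.2,-0.016,0]}]' 40
python3 - <<'E'
from h import *
print("well",ray("top",[[294.7,214.96]],.024))
goal(.449,.294,.03,60)
E
```

```text
time: 4.1
tool_pos: [0.4507, 0.291, 0.0925]
tcp_rot: [0.397, 1.533, -0.406]
wrist_force: [-0.7, -0.5, 0.1]
width: 0.998
well [[ 0.54553336 -0.04531116  0.024     ]]
t 4.10 tcp [0.4507 0.291  0.0925] yawY 60.7 toolx [-0.001 -0.006 -1.   ] F [-0.7 -0.5  0.1] w 0.998 q6 -0.53
dp cm [6.25, 0.21, -0.31] rot [0.012, 0.002, 0.005] rows>= 1.5
```

```bash
python3 -m creep '[{"grip":8.5,"dp":[2,0.2,-0.3],"rotation":[0,0,0]},{"grip":8.5,"dp":[4,0.2,-0.3],"rotation":[0,0,0]},{"grip":8.5,"dp":[5.8,0.2,-0.3],"rotation":[0,0,0]},{"grip":8.5,"dp":[6.2,0.2,-0.3],"rotation":[0,0,0]},{"grip":8.5,"dp":[6.2,0.2,-0.3],"rotation":[0,0,0]}]' 25
python3 - <<'E'
from h import *
goal(.449,.294,.03,60)
p2,d=bot.read_camera("side"); crop(p2,270,370,270,370,6,'pics/s4.png')
E
```

```text
time: 4.52
tool_pos: [0.4505, 0.2928, 0.0325]
tcp_rot: [0.397, 1.532, -0.404]
wrist_force: [-0.3, -0.3, 0.4]
width: 0.992
t 4.52 tcp [0.4505 0.2928 0.0325] yawY 60.7 toolx [ 0.    -0.005 -1.   ] F [-0.3 -0.3  0.4] w 0.992 q6 -0.52
dp cm [0.24, 0.03, -0.19] rot [0.012, 0.003, 0.004] rows>= 0.1
```

View pics/s4.png

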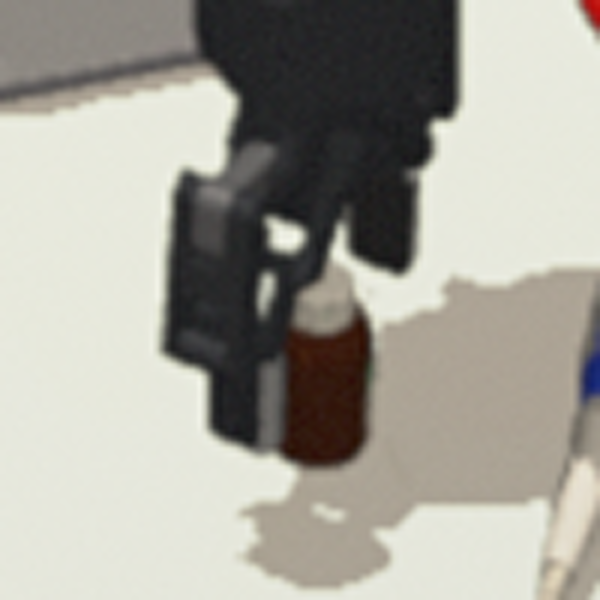

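```bash
python3 -m creep '[{"grip":5,"dp":[0.1,0,-0.15],"rotation":[0,0,0]},{"grip":3,"dp":[0.1,0,-0.15],"rotation":[0,0,0]},{"grip":3,"dp":[0.1,0,-0.15],"rotation":[0,0,0]},{"grip":3,"dp":[0.1,0,-0.15],"rotation":[0,0,0]},{"grip":3,"dp":[0.1,0,-0.15],"rotation":[0,0,0]}]' 30
python3 -m creep '[{"grip":3,"dp":[0,0,0],"rotation":[0,0,0]},{"grip":3,"dp":[-3,0,0],"rotation":[0,0,0]},{"grip":3,"dp":[-6,0,0],"rotation":[0,0,0]},{"grip":3,"dp":[-9,0,0],"rotation":[0,0,0]},{"grip":3,"dp":[-12,0,0],"rotation":[0.1,0,0]}]' 30
python3 - <<'E'
from h import *
goal(.5455,-.0453,.16,18.2)
E
```

```text
time: 4.98
tool_pos: [0.4503, 0.2959, 0.0334]
tcp_rot: [0.4, 1.528, -0.401]
wrist_force: [-0.5, -1.7, 2.8]
width: 0.38
time: 5.4
tool_pos: [0.4487, 0.2956, 0.1531]
tcp_rot: [0.477, 1.514, -0.481]
wrist_force: [0.7, 0.4, -0.6]
width: 0.377
t 5.40 tcp [0.4487 0.2956 0.1531] yawY 54.9 toolx [ 0.002 -0.003 -1.   ] F [ 0.7  0.4 -0.6] w 0.377 q6 -0.42
dp cm [-0.56, -22.34, 27.52] rot [0.641, 0.004, 0.0] rows>= 8.5
```

```bash
python3 -m creep '[{"grip":3,"dp":[-2,-2.5,3],"rotation":[0.1,0,0]},{"grip":3,"dp":[-2.5,-5,6.2],"rotation":[0.2,0,0]},{"grip":3,"dp":[-2.5,-7.5,9.3],"rotation":[0.3,0,0]},{"grip":3,"dp":[-2.5,-10,12.4],"rotation":[0.4,0,0]},{"grip":3,"dp":[-2.5,-12.5,15.5],"rotation":[0.5,0,0]}]' 30
python3 - <<'E'
from h import *
goal(.5455,-.0453,.17,18.2)
E
```

```text
time: 5.82
tool_pos: [0.5044, 0.1031, 0.1784]
tcp_rot: [0.867, 1.386, -0.867]
wrist_force: [0.3, -0.1, -1.1]
width: 0.374
t 5.82 tcp [0.5044 0.1031 0.1784] yawY 26.1 toolx [ 0.004 -0.003 -1.   ] F [ 0.3 -0.1 -1.1] w 0.374 q6 -0.30
dp cm [0.89, -2.83, 15.13] rot [0.138, 0.004, -0.003] rows>= 3.7
```

```bash
python3 -m creep '[{"grip":3,"dp":[0,-0.7,3.8],"rotation":[0.07,0,0]},{"grip":3,"dp":[0,-1.4,7.6],"rotation":[0.14,0,0]},{"grip":3,"dp":[0,-2.1,11.3],"rotation":[0.14,0,0]},{"grip":3,"dp":[0,-2.8,15.1],"rotation":[0.14,0,0]},{"grip":3,"dp":[0,-2.8,15.1],"rotation":[0.14,0,0]}]' 30
python3 - <<'E'
from h import *
p2,d=bot.read_camera("side"); crop(p2,220,340,130,260,5,'pics/s5.png')
p,d=bot.read_camera("top"); crop(p,220,370,155,265,5,'pics/t5.png')
np.savez('pics/v5.npz',t=p,s=p2)
goal(.5455,-.0453,.10,18.2)
E
```

```text
time: 6.23
tool_pos: [0.5477, -0.0492, 0.1788]
tcp_rot: [0.972, 1.334, -0.975]
wrist_force: [0.5, 0.3, -0.7]
width: 0.376
t 6.33 tcp [ 0.546  -0.0445  0.1782] yawY 18.1 toolx [ 0.003 -0.002 -1.   ] F [-0.7 -0.  -1.1] w 0.378 q6 -0.44
dp cm [7.82, -0.09, 0.03] rot [-0.002, 0.003, -0.002] rows>= 1.9
```

View pics/s5.png

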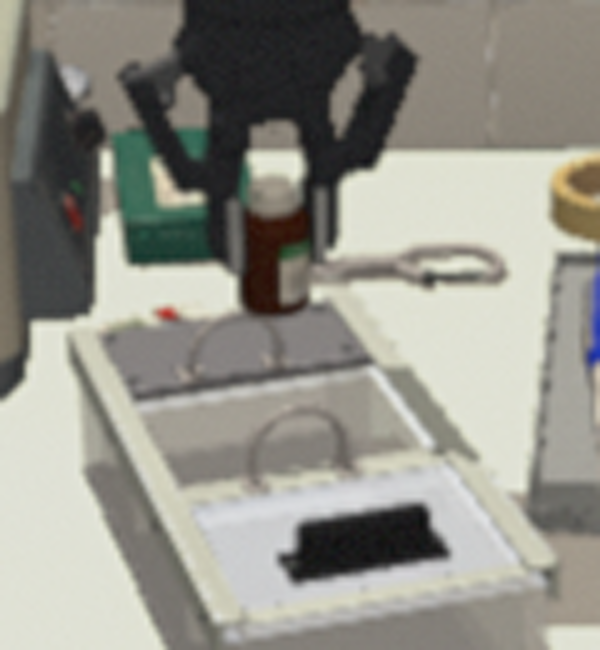

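View pics/t5.png

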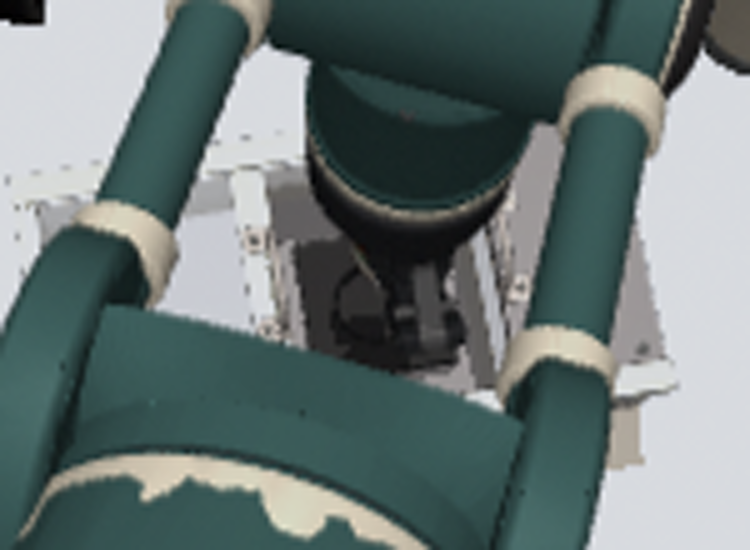

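```bash
python3 - <<'E'
from h import *
print((proj("side",[[.546,-.0445,.205],[.546,-.0445,.145],[.5455,-.0453,.024]])-[220,130])*5)
E
```

```text
[[270.49178202 185.60446687]
 [273.41039625 305.67529184]
 [279.96431591 529.74734988]]
```

```bash
python3 -m creep '[{"grip":3,"dp":[3,-0.05,0],"rotation":[0,0,0]},{"grip":3,"dp":[6,-0.05,0],"rotation":[0,0,0]},{"grip":3,"dp":[9,-0.05,0],"rotation":[0,0,0]},{"grip":3,"dp":[11,-0.05,0],"rotation":[0,0,0]},{"grip":3,"dp":[11,-0.05,0],"rotation":[0,0,0]}]' 30
python3 - <<'E'
from h import *
goal(.5455,-.0453,.0474,18.2)
p2,d=bot.read_camera("side"); crop(p2,220,340,130,260,5,'pics/s6.png')
E
```

```text
time: 6.75
tool_pos: [0.5408, -0.0414, 0.0632]
tcp_rot: [0.966, 1.35, -0.975]
wrist_force: [-0.9, -0.6, -1.4]
width: 0.378
t 6.75 tcp [ 0.5408 -0.0414  0.0632] yawY 18.4 toolx [-0.007 -0.001 -1.   ] F [-0.9 -0.6 -1.4] w 0.378 q6 -0.44
dp cm [1.58, 0.33, 0.52] rot [0.003, -0.001, 0.007] rows>= 0.4
```

View pics/s6.png

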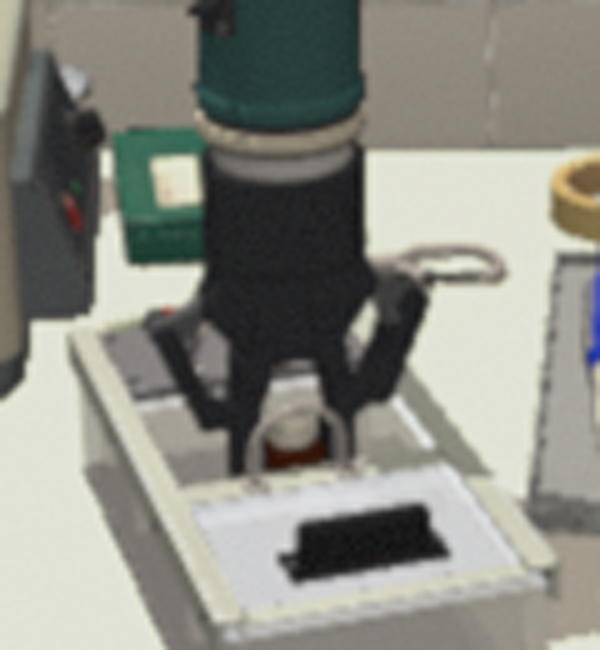

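```bash
python3 -m creep '[{"grip":3,"dp":[0,0.33,0.52],"rotation":[0,0,0.006]},{"grip":3,"dp":[0,0.33,0.52],"rotation":[0,0,0.006]},{"grip":3,"dp":[0,0.33,0.52],"rotation":[0,0,0.006]}]' 30
python3 - <<'E'
from h import *
goal(.5455,-.0453,.0474,18.2)
E
```

```text
time: 7.05
tool_pos: [0.553, -0.0476, 0.071]
tcp_rot: [0.975, 1.331, -0.963]
wrist_force: [0.2, 0.0, -0.5]
width: 0.377
t 7.05 tcp [ 0.553  -0.0476  0.071 ] yawY 18.3 toolx [ 0.014 -0.001 -1.   ] F [ 0.2  0.  -0.5] w 0.377 q6 -0.45
dp cm [2.35, -0.67, -0.47] rot [0.002, 0.005, -0.013] rows>= 0.6
```

```bash
python3 -m creep '[{"grip":3,"dp":[0,0,0],"rotation":[0,0,0]},{"grip":3,"dp":[0,0,0],"rotation":[0,0,0]},{"grip":3,"dp":[0,0,0],"rotation":[0,0,0]}]' 30
python3 - <<'E'
from h import *
goal(.5455,-.0453,.0474,18.2)
E
python3 -m creep '[{"grip":3,"dp":[0,0,0],"rotation":[0,0,0]},{"grip":3,"dp":[0,0,0],"rotation":[0,0,0]},{"grip":3,"dp":[0,0,0],"rotation":[0,0,0]}]' 30
python3 - <<'E'
from h import *
goal(.5455,-.0453,.0474,18.2)
E
```

```text
time: 7.3
tool_pos: [0.5513, -0.0476, 0.0695]
tcp_rot: [0.974, 1.334, -0.965]
wrist_force: [0.6, 0.3, -0.8]
width: 0.379
t 7.30 tcp [ 0.5513 -0.0476  0.0695] yawY 18.3 toolx [ 0.01  -0.001 -1.   ] F [ 0.6  0.3 -0.8] w 0.379 q6 -0.45
dp cm [2.2, -0.5, -0.41] rot [0.001, 0.004, -0.01] rows>= 0.5
time: 7.55
tool_pos: [0.5507, -0.0476, 0.0686]
tcp_rot: [0.974, 1.335, -0.966]
wrist_force: [-0.4, -0.7, -0.9]
width: 0.376
t 7.55 tcp [ 0.5507 -0.0476  0.0686] yawY 18.3 toolx [ 0.009 -0.001 -1.   ] F [-0.4 -0.7 -0.9] w 0.376 q6 -0.45
dp cm [2.12, -0.44, -0.39] rot [0.001, 0.004, -0.008] rows>= 0.5
```

```bash
python3 -m creep '[{"grip":3,"dp":[0,-0.44,-0.38],"rotation":[0,0.004,-0.007]},{"grip":3,"dp":[0.5,-0.44,-0.38],"rotation":[0,0.004,-0.007]},{"grip":3,"dp":[0.9,-0.44,-0.38],"rotation":[0,0.004,-0.007]},{"grip":3,"dp":[1.2,-0.44,-0.38],"rotation":[0,0.004,-0.007]},{"grip":3,"dp":[1.2,-0.44,-0.38],"rotation":[0,0.004,-0.007]}]' 30
python3 -m creep '[{"grip":3,"dp":[0,0,0],"rotation":[0,0,0]},{"grip":3,"dp":[0,0,0],"rotation":[0,0,0]},{"grip":3,"dp":[0,0,0],"rotation":[0,0,0]}]' 30
python3 - <<'E'
from h import *
goal(.5455,-.0453,.0474,18.2)
E
```

```text
time: 7.97
tool_pos: [0.5446, -0.0452, 0.0554]
tcp_rot: [0.972, 1.345, -0.971]
wrist_force: [0.1, 0.8, -1.4]
width: 0.38
time: 8.22
tool_pos: [0.5458, -0.0454, 0.0567]
tcp_rot: [0.972, 1.343, -0.97]
wrist_force: [0.5, 0.2, -0.5]
width: 0.372
t 8.22 tcp [ 0.5458 -0.0454  0.0567] yawY 18.3 toolx [ 0.002  0.001 -1.   ] F [ 0.5  0.2 -0.5] w 0.372 q6 -0.45
dp cm [0.93, -0.02, -0.01] rot [0.001, -0.0, -0.002] rows>= 0.2
```

```bash
python3 -m creep '[{"grip":3,"dp":[0.3,0,0],"rotation":[0,0,0]},{"grip":3,"dp":[0.6,0,0],"rotation":[0,0,0]},{"grip":3,"dp":[0.6,0,0],"rotation":[0,0,0]},{"grip":3,"dp":[0.6,0,0],"rotation":[0,0,0]}]' 30
python3 -m creep '[{"grip":3,"dp":[0.2,0,0],"rotation":[0,0,0]},{"grip":3,"dp":[0.3,0,0],"rotation":[0,0,0]},{"grip":3,"dp":[0.3,0,0],"rotation":[0,0,0]},{"grip":3,"dp":[0.3,0,0],"rotation":[0,0,0]}]' 30
python3 - <<'E'
from h import *
goal(.5455,-.0453,.0474,18.2)
p2,d=bot.read_camera("side"); crop(p2,220,340,130,260,5,'pics/s7.png')
E
```

```text
time: 8.55
tool_pos: [0.5452, -0.0453, 0.0502]
tcp_rot: [0.972, 1.344, -0.97]
wrist_force: [-0.6, 0.6, -0.2]
width: 0.378
time: 8.88
tool_pos: [0.5456, -0.0453, 0.0476]
tcp_rot: [0.972, 1.343, -0.97]
wrist_force: [0.6, -0.5, -1.4]
width: 0.377
t 8.88 tcp [ 0.5456 -0.0453  0.0476] yawY 18.3 toolx [ 0.001  0.001 -1.   ] F [ 0.6 -0.5 -1.4] w 0.377 q6 -0.45
dp cm [0.02, -0.01, -0.01] rot [0.001, -0.0, -0.001] rows>= 0.0
```

View pics/s7.png

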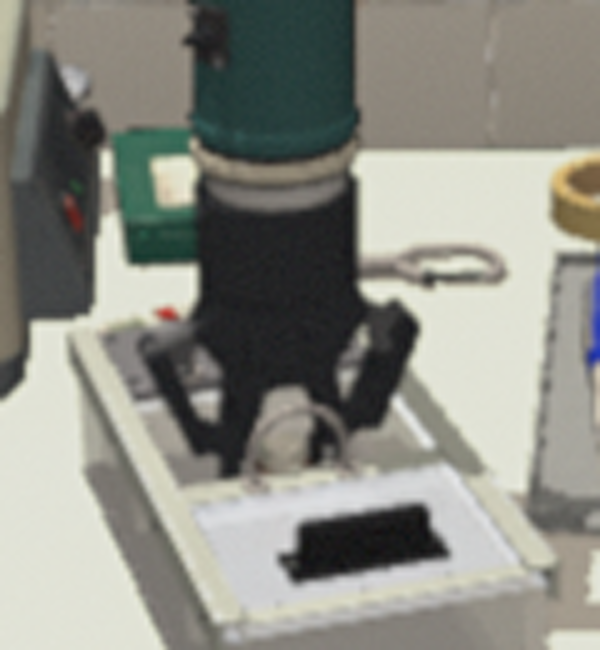

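```bash
python3 -m creep '[{"grip":3,"dp":[0.12,0,0],"rotation":[0,0,0]},{"grip":3,"dp":[0.12,0,0],"rotation":[0,0,0]},{"grip":3.8,"dp":[0.1,0,0],"rotation":[0,0,0]},{"grip":4.5,"dp":[0.1,0,0],"rotation":[0,0,0]},{"grip":5,"dp":[0,0,0],"rotation":[0,0,0]}]' 30
python3 -m creep '[{"grip":5.2,"dp":[0,0,0],"rotation":[0,0,0]},{"grip":5.2,"dp":[-2,0,0],"rotation":[0,0,0]},{"grip":5.2,"dp":[-5,0,0],"rotation":[0,0,0]},{"grip":5.2,"dp":[-9,0,0],"rotation":[0,0,0]},{"grip":5.2,"dp":[-13,0,0],"rotation":[0,0,0]}]' 30
python3 - <<'E'
from h import *
goal(.507,.0776,.1803,108.3)
E
```

```text
time: 9.35
tool_pos: [0.5454, -0.0453, 0.0474]
tcp_rot: [0.972, 1.343, -0.97]
wrist_force: [0.9, 0.6, 1.2]
width: 0.584
time: 9.77
tool_pos: [0.5441, -0.0453, 0.1775]
tcp_rot: [0.971, 1.346, -0.972]
wrist_force: [1.6, 0.6, -0.3]
width: 0.607
t 9.77 tcp [ 0.5441 -0.0453  0.1775] yawY 18.3 toolx [-0.002  0.001 -1.   ] F [ 1.6  0.6 -0.3] w 0.607 q6 -0.45
dp cm [-0.25, 0.33, -12.83] rot [-1.571, -0.003, -0.0] rows>= 12.6
```

```bash
python3 -m creep '[{"grip":5,"dp":[0,0,-3],"rotation":[-0.12,0,0]},{"grip":5,"dp":[0,0,-6],"rotation":[-0.24,0,0]},{"grip":5,"dp":[0,0,-9],"rotation":[-0.36,0,0]},{"grip":5,"dp":[0,0.3,-12.8],"rotation":[-0.48,0,0]},{"grip":5,"dp":[0,0.3,-12.8],"rotation":[-0.6,0,0]}]' 40
python3 - <<'E'
from h import *
p,d=bot.read_camera("top"); crop(p,215,365,155,265,5,'pics/t8.png'); np.savez('pics/v8.npz',t=p)
goal(.507,.0776,.1803,108.3)
E
```

```text
time: 10.18
tool_pos: [0.5063, 0.0819, 0.1776]
tcp_rot: [0.506, 1.512, -0.5]
wrist_force: [0.9, -0.1, 0.2]
width: 0.585
t 10.23 tcp [0.507  0.0798 0.1776] yawY 53.5 toolx [ 0.001  0.002 -1.   ] F [ 0.8 -0.7 -0.4] w 0.588 q6 -0.83
dp cm [-0.27, -0.18, 0.13] rot [-0.956, 0.001, -0.002] rows>= 7.6
```

View pics/t8.png

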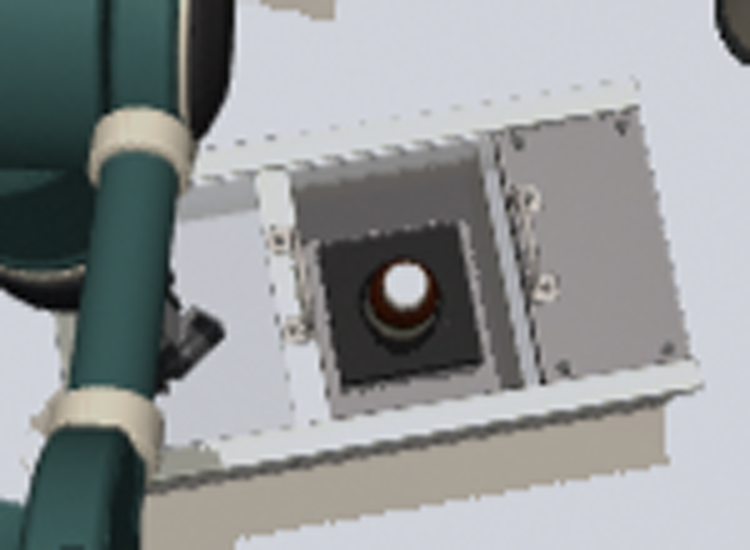

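```bash
python3 - <<'E'
from h import *
p=np.load('pics/v8.npz')['t']; m=(p[190:230,275:315].min(2)>200).astype(np.uint8)
n,l,s,c=cv2.connectedComponentsWithStats(m)
for i in range(1,n):
    if s[i,4]>15 and np.linalg.norm(c[i]-[21,22])<8: print(s[i],ray("top",[c[i]+[275,190]],.074))
E
python3 -m creep '[{"grip":5,"dp":[0,-0.18,0.1],"rotation":[-0.12,0,0]},{"grip":5,"dp":[0,-0.18,0.1],"rotation":[-0.24,0,0]},{"grip":5,"dp":[0,-0.18,0.1],"rotation":[-0.36,0,0]},{"grip":5,"dp":[0,-0.18,0.1],"rotation":[-0.48,0,0]},{"grip":5,"dp":[0,-0.18,0.1],"rotation":[-0.6,0,0]}]' 40
python3 -m creep '[{"grip":5,"dp":[0,0,0],"rotation":[-0.12,0,0]},{"grip":5,"dp":[0,0,0],"rotation":[-0.24,0,0]},{"grip":5,"dp":[0,0,0],"rotation":[-0.356,0,0]},{"grip":5,"dp":[0,0,0],"rotation":[-0.356,0,0]},{"grip":5,"dp":[0,0,0],"rotation":[-0.356,0,0]}]' 40
python3 - <<'E'
from h import *
goal(.507,.0776,.1103,108.3)
E
```

```text
[17 19  8  6 38] [[ 0.54428418 -0.04612272  0.074     ]]
time: 10.65
tool_pos: [0.5079, 0.0743, 0.1774]
tcp_rot: [0.039, 1.569, -0.038]
wrist_force: [-0.1, -0.9, 0.3]
width: 0.588
time: 11.07
tool_pos: [0.5079, 0.0744, 0.1775]
tcp_rot: [-0.234, 1.557, 0.235]
wrist_force: [0.1, 0.4, -0.2]
width: 0.582
t 11.07 tcp [0.5079 0.0744 0.1775] yawY 107.1 toolx [ 0.001  0.001 -1.   ] F [ 0.1  0.4 -0.2] w 0.582 q6 -1.77
dp cm [6.72, 0.33, -0.0] rot [-0.021, 0.001, -0.0] rows>= 1.6
```

```bash
python3 -m creep '[{"grip":5,"dp":[2,0.33,0],"rotation":[-0.02,0,0]},{"grip":5,"dp":[4,0.33,0],"rotation":[-0.02,0,0]},{"grip":5,"dp":[6,0.33,0],"rotation":[-0.02,0,0]},{"grip":5,"dp":[6.7,0.33,0],"rotation":[-0.02,0,0]},{"grip":5,"dp":[6.7,0.33,0],"rotation":[-0.02,0,0]}]' 40
python3 -m creep '[{"grip":5,"dp":[0,0,0],"rotation":[0,0,0]},{"grip":0.8,"dp":[0,0,0],"rotation":[0,0,0]},{"grip":0.8,"dp":[0,0,0],"rotation":[0,0,0]},{"grip":0.8,"dp":[0,0,0],"rotation":[0,0,0]},{"grip":0.8,"dp":[0,0,0],"rotation":[0,0,0]}]' 40
python3 - <<'E'
from h import *
goal(.507,.0776,.1103,108.3)
E
```

```text
time: 11.48
tool_pos: [0.5049, 0.0778, 0.1083]
tcp_rot: [-0.252, 1.56, 0.253]
wrist_force: [-0.0, -1.0, -0.0]
width: 0.587
time: 11.9
tool_pos: [0.5079, 0.0784, 0.1121]
tcp_rot: [-0.254, 1.552, 0.255]
wrist_force: [-0.8, 0.5, 5.7]
width: 0.121
t 11.90 tcp [0.5079 0.0784 0.1121] yawY 108.6 toolx [ 0.004  0.001 -1.   ] F [-0.8  0.5  5.7] w 0.121 q6 -1.79
dp cm [0.18, -0.04, -0.11] rot [0.004, 0.004, -0.0] rows>= 0.1
```

```bash
python3 -m creep '[{"grip":0.8,"dp":[-0.15,-2,0],"rotation":[0,0,0]},{"grip":0.8,"dp":[-0.15,-4,0],"rotation":[0,0,0]},{"grip":0.8,"dp":[-0.15,-6,0],"rotation":[0,0,0]},{"grip":0.8,"dp":[-0.15,-8,0],"rotation":[0,0,0]},{"grip":0.8,"dp":[-0.15,-9.3,0],"rotation":[0,0,0]}]' 40
python3 -m creep '[{"grip":0.8,"dp":[0,-0.2,0],"rotation":[0,0,0]},{"grip":0.8,"dp":[0,-0.4,0],"rotation":[0,0,0]},{"grip":0.8,"dp":[0,-0.4,0],"rotation":[0,0,0]},{"grip":0.8,"dp":[0,-0.4,0],"rotation":[0,0,0]}]' 40
python3 - <<'E'
from h import *
goal(.5381,-.0146,.1103,108.3)
E
```

```text
time: 12.32
tool_pos: [0.5377, -0.0105, 0.1122]
tcp_rot: [-0.253, 1.552, 0.255]
wrist_force: [3.8, 4.2, -3.8]
width: 0.122
time: 12.65
tool_pos: [0.5388, -0.0137, 0.1122]
tcp_rot: [-0.254, 1.552, 0.254]
wrist_force: [4.9, 0.2, -6.7]
width: 0.123
t 12.65 tcp [ 0.5388 -0.0137  0.1122] yawY 108.6 toolx [ 0.004  0.    -1.   ] F [ 4.9  0.2 -6.7] w 0.123 q6 -1.97
dp cm [0.19, -0.06, -0.09] rot [0.005, 0.004, 0.001] rows>= 0.1
```

```bash
python3 -m creep '[{"grip":0.8,"dp":[0,-0.15,0],"rotation":[0,0,0]},{"grip":0.8,"dp":[0,-0.25,0],"rotation":[0,0,0]},{"grip":0.8,"dp":[0,-0.25,0],"rotation":[0,0,0]},{"grip":0.8,"dp":[0,-0.25,0],"rotation":[0,0,0]}]' 40
python3 - <<'E'
from h import *
goal(.5381,-.0146,.1103,108.3)
p2,d=bot.read_camera("side"); crop(p2,240,340,170,250,8,'pics/s9.png')
E
```

```text
time: 12.98
tool_pos: [0.5392, -0.0151, 0.1122]
tcp_rot: [-0.254, 1.552, 0.255]
wrist_force: [3.2, 2.3, -5.2]
width: 0.121
t 12.98 tcp [ 0.5392 -0.0151  0.1122] yawY 108.6 toolx [ 0.003  0.002 -1.   ] F [ 3.2  2.3 -5.2] w 0.121 q6 -1.97
dp cm [0.19, 0.08, -0.09] rot [0.005, 0.003, -0.001] rows>= 0.1
```

View pics/s9.png

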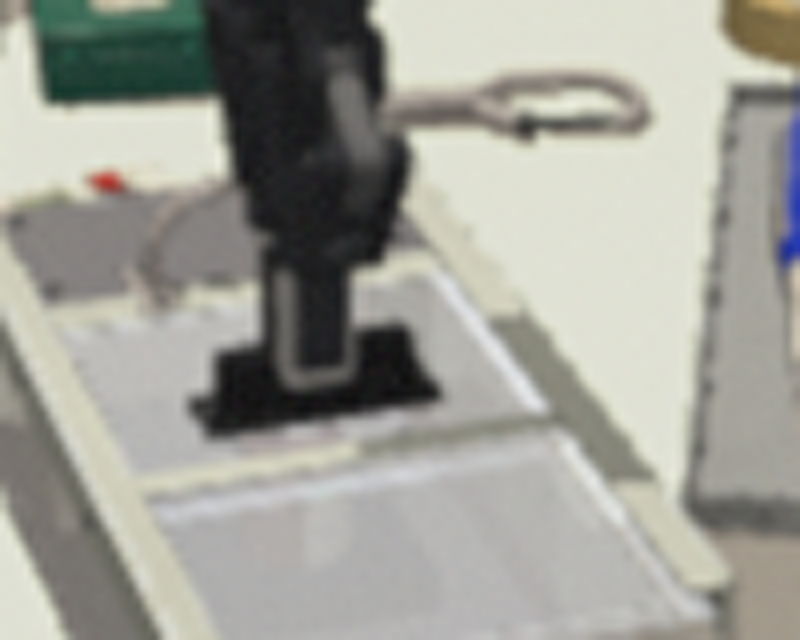

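```bash
python3 -m creep '[{"grip":0.8,"dp":[0,-0.15,0],"rotation":[0,0,0]},{"grip":0.8,"dp":[0,-0.3,0],"rotation":[0,0,0]},{"grip":0.8,"dp":[0,-0.3,0],"rotation":[0,0,0]},{"grip":0.8,"dp":[0,-0.3,0],"rotation":[0,0,0]}]' 40
python3 - <<'E'
from h import *
goal(.5381,-.0146,.1103,108.3)
E
```

```text
time: 13.37
tool_pos: [0.5394, -0.0157, 0.1122]
tcp_rot: [-0.249, 1.554, 0.258]
wrist_force: [3.5, 10.6, -2.1]
width: 0.126
t 13.37 tcp [ 0.5394 -0.0157  0.1122] yawY 108.5 toolx [ 0.001  0.006 -1.   ] F [ 3.5 10.6 -2.1] w 0.126 q6 -1.98
dp cm [0.19, 0.14, -0.09] rot [0.004, 0.003, -0.005] rows>= 0.1
```

```bash
python3 -m creep '[{"grip":3.5,"dp":[0,0.1,0],"rotation":[0,0,0]},{"grip":3.5,"dp":[0,0.1,0],"rotation":[0,0,0]},{"grip":3.5,"dp":[-2,0.1,0],"rotation":[0,0,0]},{"grip":3.5,"dp":[-5,0,0],"rotation":[0,0,0]},{"grip":4,"dp":[-9,0,0],"rotation":[0,0,0]}]' 40
python3 - <<'E'
from h import *
a=np.radians(189.5); o=np.array([.505,-.3957])+.002*np.array([np.cos(a),np.sin(a)]); print(o)
goal(o[0],o[1],.16,99.5)
E
```

```text
time: 13.78
tool_pos: [0.5364, -0.0191, 0.1999]
tcp_rot: [-0.254, 1.562, 0.256]
wrist_force: [0.7, -0.1, -0.2]
width: 0.47
[ 0.50302743 -0.3960301 ]
t 13.78 tcp [ 0.5364 -0.0191  0.1999] yawY 108.6 toolx [-0.007  0.    -1.   ] F [ 0.7 -0.1 -0.2] w 0.470 q6 -1.98
dp cm [4.0, -34.68, -15.15] rot [0.159, -0.006, -0.002] rows>= 9.1
```

```bash
python3 -m creep '[{"grip":4.5,"dp":[0,-3.8,-1.6],"rotation":[0.03,0,0]},{"grip":4.5,"dp":[0,-7.6,-3.3],"rotation":[0.06,0,0]},{"grip":4.5,"dp":[0,-11.4,-5],"rotation":[0.1,0,0]},{"grip":4.5,"dp":[1,-15.2,-6.6],"rotation":[0.13,0,0]},{"grip":4.5,"dp":[1,-19,-8.3],"rotation":[0.16,0,0]}]' 40
python3 - <<'E'
from h import *
p,d=bot.read_camera("top"); crop(p,215,365,155,265,5,'pics/t10.png'); np.savez('pics/v10.npz',t=p)
goal(.503,-.396,.12,99.5)
E
```

```text
time: 14.2
tool_pos: [0.52, -0.2263, 0.1913]
tcp_rot: [-0.128, 1.567, 0.129]
wrist_force: [0.5, -0.7, -0.6]
width: 0.526
t 14.25 tcp [ 0.5194 -0.2338  0.1918] yawY 99.1 toolx [-0.    -0.006 -1.   ] F [ 1.6 -5.1  0.7] w 0.526 q6 -2.19
dp cm [7.27, -15.71, -4.17] rot [-0.007, -0.001, 0.006] rows>= 4.3
```

View pics/t10.png

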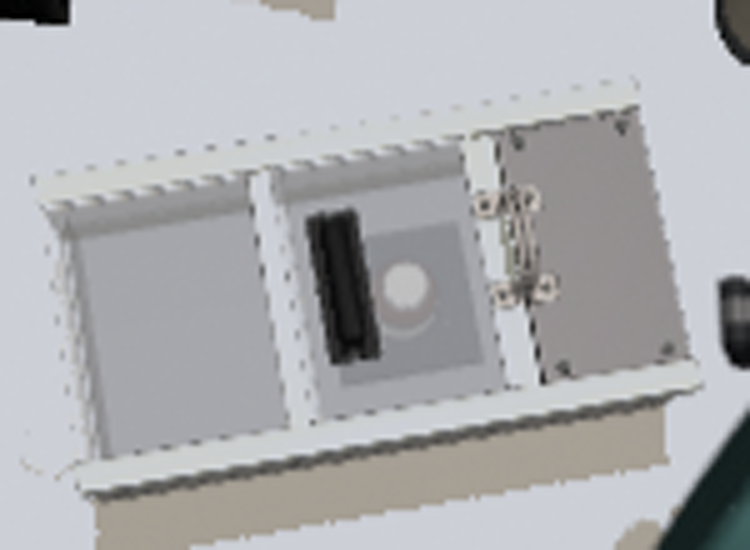

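```bash
python3 -m creep '[{"grip":4.5,"dp":[0,-3.8,-1],"rotation":[0,0,0.006]},{"grip":4.5,"dp":[0,-7.6,-2],"rotation":[0,0,0.006]},{"grip":4.5,"dp":[2,-11.4,-3],"rotation":[0,0,0.006]},{"grip":4.5,"dp":[4.5,-15,-4],"rotation":[0,0,0.006]},{"grip":4.5,"dp":[7.2,-15,-4],"rotation":[0,0,0.006]}]' 40
python3 -m creep '[{"grip":4.5,"dp":[0,0,0],"rotation":[0,0,0]},{"grip":4.5,"dp":[0,0,0],"rotation":[0,0,0]},{"grip":4.5,"dp":[0,0,0],"rotation":[0,0,0]},{"grip":4.5,"dp":[0,0,0],"rotation":[0,0,0]}]'
python3 - <<'E'
from h import *
p,d=bot.read_camera("top"); crop(p,380,480,220,300,7,'pics/t11.png')
p,d=bot.read_camera("side"); crop(p,270,350,120,200,7,'pics/s11.png')
goal(.503,-.396,.017,99.5)
p=np.load('pics/v10.npz')['t']; crop(p,305,335,185,220,18,'pics/t10e.png')
E
```

```text
time: 14.67
tool_pos: [0.5073, -0.3864, 0.1224]
tcp_rot: [-0.127, 1.562, 0.125]
wrist_force: [0.2, -0.1, -0.4]
width: 0.528
time: 15.0
tool_pos: [0.5078, -0.3791, 0.122]
tcp_rot: [-0.126, 1.564, 0.134]
wrist_force: [-0.1, -0.2, -0.3]
width: 0.529
t 15.10 tcp [ 0.508  -0.3792  0.1222] yawY 99.5 toolx [ 0.003  0.004 -1.   ] F [-0.2  0.4  0.1] w 0.528 q6 -2.42
dp cm [10.51, -1.62, -0.81] rot [-0.0, 0.004, -0.004] rows>= 2.6
```

View pics/t11.png

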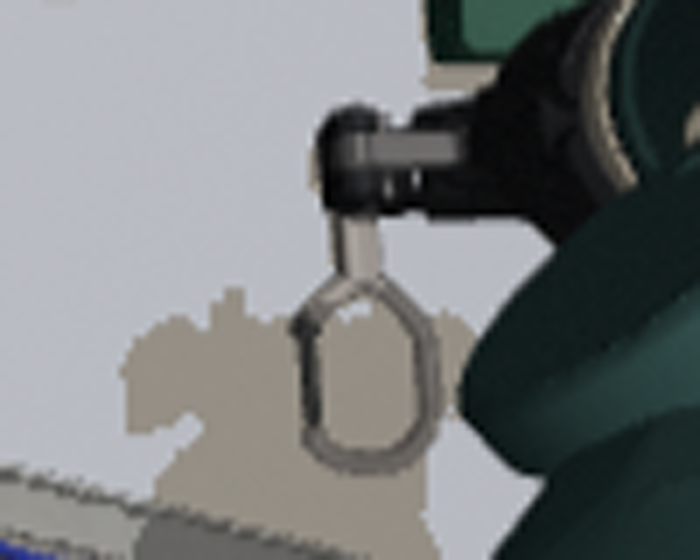

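View pics/s11.png

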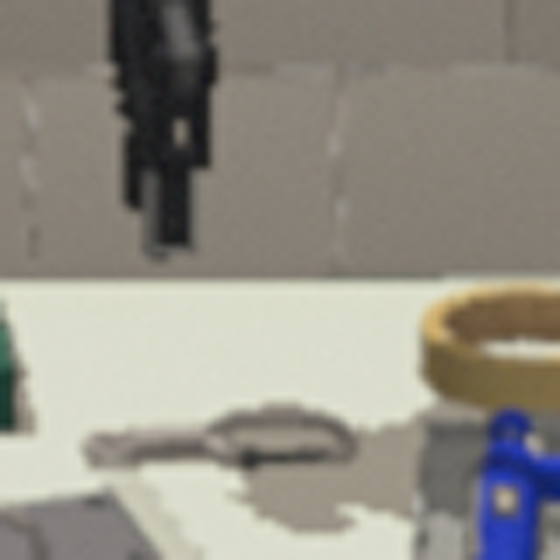

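View pics/t10e.png

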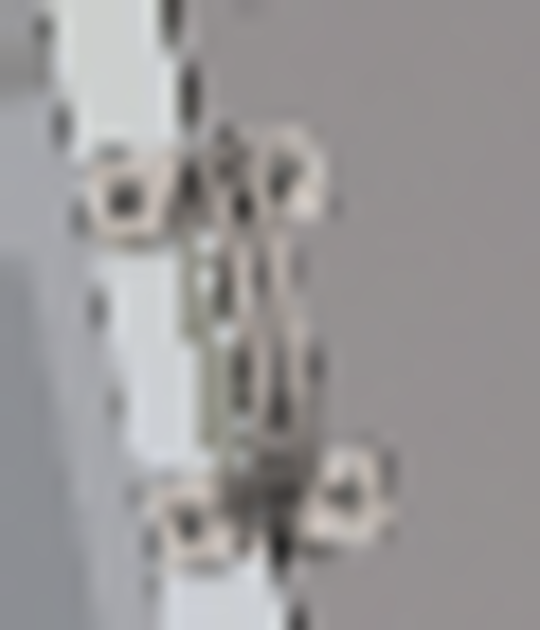

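```bash
python3 -m creep '[{"grip":4,"dp":[2,-1.62,-0.8],"rotation":[0,0.004,-0.004]},{"grip":4,"dp":[4,-1.62,-0.8],"rotation":[0,0.004,-0.004]},{"grip":4,"dp":[6,-1.62,-0.8],"rotation":[0,0.004,-0.004]},{"grip":4,"dp":[8,-1.62,-0.8],"rotation":[0,0.004,-0.004]},{"grip":4,"dp":[9,-1.62,-0.8],"rotation":[0,0.004,-0.004]}]' 40
python3 -m creep '[{"grip":4,"dp":[0,0,0],"rotation":[0,0,0]},{"grip":4,"dp":[0,0,0],"rotation":[0,0,0]},{"grip":4,"dp":[0,0,0],"rotation":[0,0,0]},{"grip":4,"dp":[0,0,0],"rotation":[0,0,0]},{"grip":4,"dp":[0,0,0],"rotation":[0,0,0]}]'
python3 - <<'E'
from h import *
goal(.503,-.396,.017,99.5)
p,d=bot.read_camera("side"); crop(p,270,350,120,200,7,'pics/s12.png')
E
```

```text
time: 15.52
tool_pos: [0.501, -0.3948, 0.0286]
tcp_rot: [-0.127, 1.571, 0.132]
wrist_force: [-0.5, 0.2, -0.8]
width: 0.468
time: 15.93
tool_pos: [0.5023, -0.3968, 0.0314]
tcp_rot: [-0.129, 1.568, 0.129]
wrist_force: [-0.4, 0.3, 0.5]
width: 0.467
t 15.93 tcp [ 0.5023 -0.3968  0.0314] yawY 99.4 toolx [-0.001  0.    -1.   ] F [-0.4  0.3  0.5] w 0.467 q6 -2.44
dp cm [1.44, 0.06, 0.08] rot [-0.001, -0.001, -0.0] rows>= 0.3
```

View pics/s12.png

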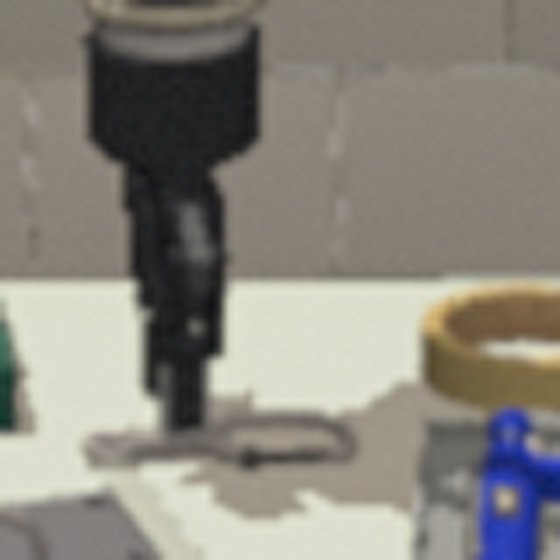

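```bash
python3 -m creep '[{"grip":4,"dp":[0.7,0.05,0],"rotation":[0,0,0]},{"grip":4,"dp":[1.4,0.05,0],"rotation":[0,0,0]},{"grip":4,"dp":[1.4,0.05,0],"rotation":[0,0,0]},{"grip":4,"dp":[1.4,0.05,0],"rotation":[0,0,0]},{"grip":4,"dp":[1.4,0.05,0],"rotation":[0,0,0]}]' 70
python3 -m creep '[{"grip":0.8,"dp":[0,0,0],"rotation":[0,0,0]},{"grip":0.8,"dp":[0,0,0],"rotation":[0,0,0]},{"grip":0.8,"dp":[0,0,0],"rotation":[0,0,0]},{"grip":0.8,"dp":[0,0,0],"rotation":[0,0,0]},{"grip":0.8,"dp":[0,0,0],"rotation":[0,0,0]}]' 70
python3 - <<'E'
from h import *
goal(.503,-.396,.017,99.5)
p,d=bot.read_camera("side"); crop(p,270,350,120,200,7,'pics/s13.png')
E
```

```text
time: 16.4
tool_pos: [0.5008, -0.3953, 0.0151]
tcp_rot: [-0.127, 1.571, 0.131]
wrist_force: [0.5, -0.3, 0.6]
width: 0.467
time: 16.82
tool_pos: [0.5014, -0.3957, 0.0161]
tcp_rot: [-0.128, 1.569, 0.13]
wrist_force: [-0.0, -0.5, 1.6]
width: 0.136
t 16.82 tcp [ 0.5014 -0.3957  0.0161] yawY 99.4 toolx [-0.003  0.002 -1.   ] F [-0.  -0.5  1.6] w 0.136 q6 -2.44
dp cm [-0.09, -0.05, 0.15] rot [-0.002, -0.002, -0.002] rows>= 0.0
```

View pics/s13.png

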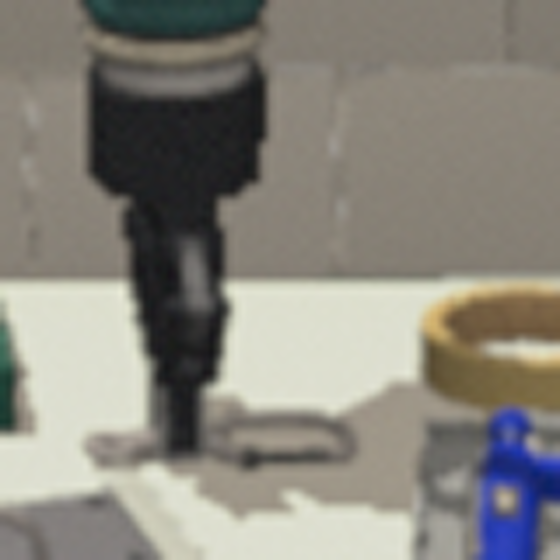

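```bash
python3 -m creep '[{"grip":0.8,"dp":[-1,0,0],"rotation":[0,0,0]},{"grip":0.8,"dp":[-4,0,0],"rotation":[0,0,0]},{"grip":0.8,"dp":[-8,0,0],"rotation":[0,0,0]},{"grip":0.8,"dp":[-12,0,0],"rotation":[0,0,0]},{"grip":0.8,"dp":[-15,0,0],"rotation":[0.05,0,0]}]' 70
python3 - <<'E'
from h import *
f=lambda u,v:[305+(u+.5)/18-.5,185+(v+.5)/18-.5]
W=ray("top",[f(128,198),f(190,522),f(290,175),f(345,490)],.0855); print(W); e=W.mean(0)[:2]
by=np.radians(108.3); y=np.array([np.cos(by),np.sin(by)]); x=np.array([y[1],-y[0]])
print("eye",e,"standoff",e-.0544*y-.058*x,"final",e-.0544*y-.012*x)
g=e-.0544*y-.058*x
goal(g[0],g[1],.17,18.3)
E
```

```text
time: 17.28
tool_pos: [0.5022, -0.3963, 0.1694]
tcp_rot: [-0.089, 1.57, 0.09]
wrist_force: [0.8, -0.5, -1.0]
width: 0.14
[[ 0.58586207 -0.07759824  0.0855    ]
 [ 0.54384819 -0.09149966  0.0855    ]
 [ 0.5922548  -0.09834621  0.0855    ]
 [ 0.55119179 -0.11098658  0.0855    ]]
eye [ 0.56828921 -0.09460767] standoff [ 0.53030372 -0.16446798] final [ 0.5739773  -0.15002433]
t 17.28 tcp [ 0.5022 -0.3963  0.1694] yawY 96.5 toolx [-0.001  0.    -1.   ] F [ 0.8 -0.5 -1. ] w 0.140 q6 -2.39
dp cm [-0.06, 22.71, 5.43] rot [1.365, -0.001, 0.0] rows>= 10.9
```

```bash
python3 -m creep '[{"grip":0.8,"dp":[-1,2,0.5],"rotation":[0.12,0,0]},{"grip":0.8,"dp":[-1,4,1],"rotation":[0.24,0,0]},{"grip":0.8,"dp":[-1,6,1.5],"rotation":[0.36,0,0]},{"grip":0.8,"dp":[-1,8,2],"rotation":[0.48,0,0]},{"grip":0.8,"dp":[-1,10,2.4],"rotation":[0.6,0,0]}]' 70
python3 - <<'E'
from h import *
goal(.5303,-.1645,.18,18.3)
E
```

```text
time: 17.7
tool_pos: [0.514, -0.2927, 0.1764]
tcp_rot: [0.387, 1.539, -0.385]
wrist_force: [-0.4, 0.4, -1.6]
width: 0.137
t 17.70 tcp [ 0.514  -0.2927  0.1764] yawY 61.8 toolx [-0.003  0.002 -1.   ] F [-0.4  0.4 -1.6] w 0.137 q6 -1.64
dp cm [-0.34, 12.07, -4.62] rot [0.759, -0.003, 0.001] rows>= 6.1
```

```bash
python3 -m creep '[{"grip":0.8,"dp":[0,2.4,-0.9],"rotation":[0.12,0,0]},{"grip":0.8,"dp":[0,4.8,-1.8],"rotation":[0.24,0,0]},{"grip":0.8,"dp":[0,7.2,-2.8],"rotation":[0.36,0,0]},{"grip":0.8,"dp":[0,9.6,-3.7],"rotation":[0.48,0,0]},{"grip":0.8,"dp":[0,12,-4.6],"rotation":[0.6,0,0]}]' 70
python3 -m creep '[{"grip":0.8,"dp":[0,0,0],"rotation":[0.1,0,0]},{"grip":0.8,"dp":[0,0,0],"rotation":[0.157,0,0]},{"grip":0.8,"dp":[0,0,0],"rotation":[0.157,0,0]},{"grip":0.8,"dp":[0,0,0],"rotation":[0.157,0,0]},{"grip":0.8,"dp":[0,0,0],"rotation":[0.157,0,0]}]' 70
python3 - <<'E'
from h import *
goal(.5303,-.1645,.18,18.3)
p,d=bot.read_camera("side"); crop(p,220,340,130,230,6,'pics/s14.png')
p2,d=bot.read_camera("top"); crop(p2,260,380,165,265,6,'pics/t14.png'); np.savez('pics/v14.npz',s=p,t=p2)
E
```

```text
time: 18.12
tool_pos: [0.5291, -0.1648, 0.1764]
tcp_rot: [0.85, 1.402, -0.85]
wrist_force: [0.7, 0.1, -2.0]
width: 0.134
time: 18.53
tool_pos: [0.5293, -0.1663, 0.1762]
tcp_rot: [0.964, 1.351, -0.964]
wrist_force: [-0.5, 0.7, -1.3]
width: 0.136
t 18.53 tcp [ 0.5293 -0.1663  0.1762] yawY 18.9 toolx [-0.003  0.002 -1.   ] F [-0.5  0.7 -1.3] w 0.136 q6 -0.68
dp cm [-0.38, 0.15, -0.14] rot [0.01, -0.003, 0.002] rows>= 0.1
```

View pics/s14.png

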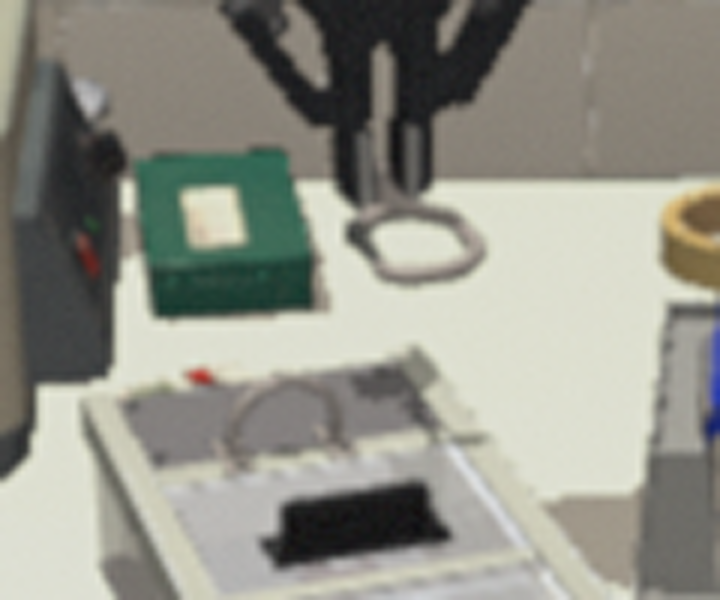

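View pics/t14.png

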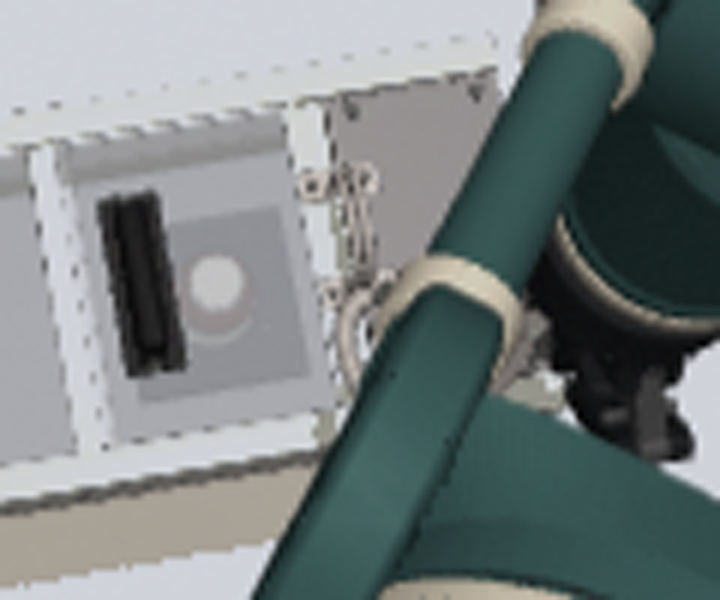

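```bash
python3 - <<'E'
from h import *
p=np.load('pics/v14.npz'); crop(p['t'],308,335,200,240,18,'pics/t14h.png')
by=np.radians(108.9); hx=np.array([np.cos(by),np.sin(by)]); hy=np.array([-hx[1],hx[0]])
t=np.array([.5293,-.1663])
for X,Y in((85,0),(77,0),(59,-21),(68,-21),(59,21),(34,-21)):
    P=t+(X-3.6)/1e3*hx+Y/1e3*hy
    q=proj("top",[[*P,.166]])[0]; qs=proj("side",[[*P,.166]])[0]
    print(X,Y,((q-[308,200])*18).round(),((q-[260,165])*6).round(),((qs-[220,130])*6).round())
E
```

```text
85 0 [126. 441.] [330. 357.] [440. 270.]
77 0 [192. 430.] [352. 353.] [434. 262.]
59 -21 [305. 232.] [390. 287.] [370. 252.]
68 -21 [231. 245.] [365. 292.] [377. 261.]
59 21 [377. 576.] [414. 402.] [469. 238.]
34 -21 [511. 196.] [458. 275.] [351. 229.]
```

View pics/t14h.png

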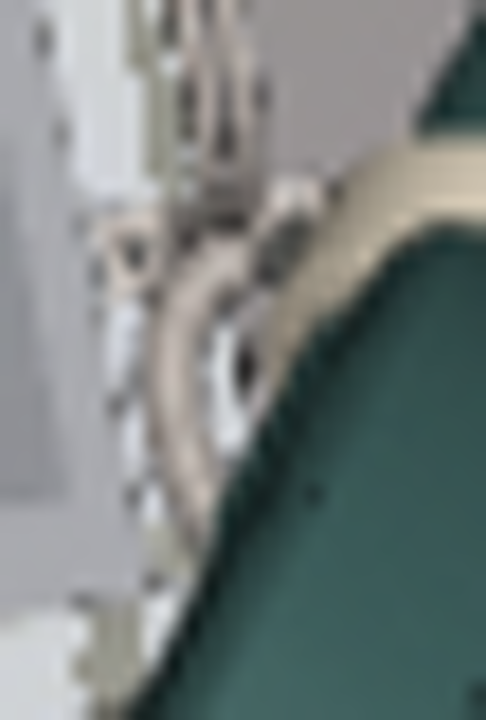

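```bash
python3 - <<'E'
from h import *
e=np.array([.5683,-.0946]); by=np.radians(108.3); y=np.array([np.cos(by),np.sin(by)]); x=np.array([y[1],-y[0]])
g=e-.053*y-.058*x; print(g, e-.053*y-.012*x)
goal(*g,.125,18.3)
E
```

```text
[ 0.52987492 -0.16313111] [ 0.57354849 -0.14868746]
t 18.63 tcp [ 0.5293 -0.1665  0.1761] yawY 18.8 toolx [-0.003  0.002 -1.   ] F [-0.2 -0.4 -0.4] w 0.135 q6 -0.68
dp cm [5.11, 0.17, -0.28] rot [0.009, -0.003, 0.002] rows>= 1.2
```

```bash
python3 -m creep '[{"grip":0.8,"dp":[2,0.17,-0.28],"rotation":[0.009,-0.003,0.002]},{"grip":0.8,"dp":[3.5,0.17,-0.28],"rotation":[0.009,-0.003,0.002]},{"grip":0.8,"dp":[5.1,0.17,-0.28],"rotation":[0.009,-0.003,0.002]},{"grip":0.8,"dp":[5.1,0.17,-0.28],"rotation":[0.009,-0.003,0.002]},{"grip":0.8,"dp":[5.1,0.17,-0.28],"rotation":[0.009,-0.003,0.002]}]' 70
python3 -m creep '[{"grip":0.8,"dp":[0.7,0,0],"rotation":[0,0,0]},{"grip":0.8,"dp":[1.4,0,0],"rotation":[0,0,0]},{"grip":0.8,"dp":[1.4,0,0],"rotation":[0,0,0]},{"grip":0.8,"dp":[1.4,0,0],"rotation":[0,0,0]},{"grip":0.8,"dp":[1.4,0,0],"rotation":[0,0,0]}]' 70
python3 - <<'E'
from h import *
goal(.5299,-.1631,.111,18.3)
p,d=bot.read_camera("side"); crop(p,240,320,160,220,10,'pics/s15.png')
p2,d=bot.read_camera("top"); crop(p2,290,350,180,240,10,'pics/t15.png'); np.savez('pics/v15.npz',s=p,t=p2)
E
```

```text
time: 19.05
tool_pos: [0.529, -0.1628, 0.1241]
tcp_rot: [0.971, 1.346, -0.972]
wrist_force: [-0.6, 0.4, -1.5]
width: 0.143
time: 19.47
tool_pos: [0.5302, -0.1629, 0.1114]
tcp_rot: [0.971, 1.343, -0.971]
wrist_force: [0.1, 1.3, -1.9]
width: 0.134
t 19.47 tcp [ 0.5302 -0.1629  0.1114] yawY 18.3 toolx [ 0. -0. -1.] F [ 0.1  1.3 -1.9] w 0.134 q6 -0.66
dp cm [0.04, -0.04, 0.01] rot [-0.0, 0.0, -0.0] rows>= 0.0
```

View pics/s15.png

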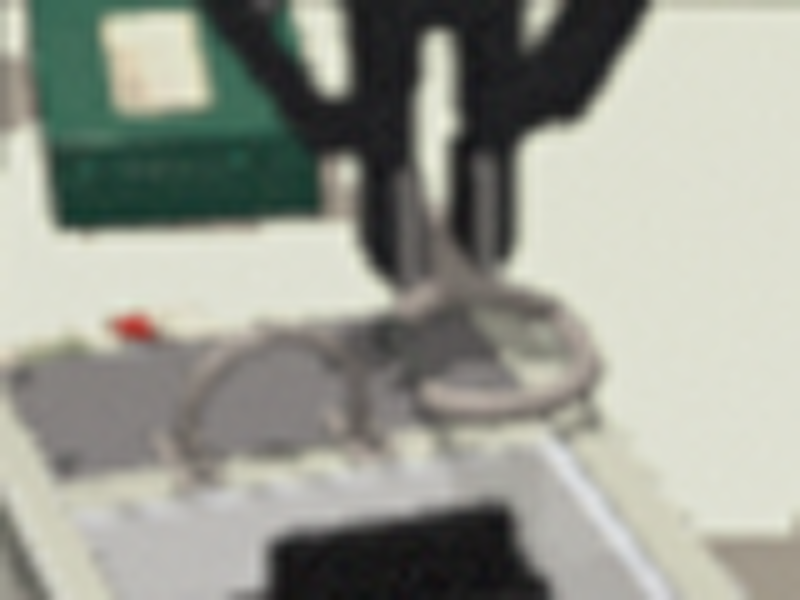

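View pics/t15.png

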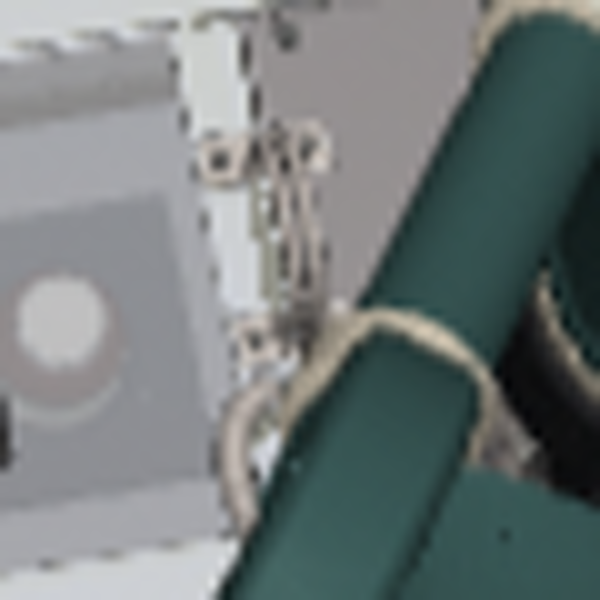

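```bash
python3 - <<'E'
from h import *
e=np.array([.5683,-.0946]); by=np.radians(108.3); y=np.array([np.cos(by),np.sin(by)]); x=np.array([y[1],-y[0]])
f=lambda u,v:[290+(u+.5)/10-.5,180+(v+.5)/10-.5]
p=np.load('pics/v15.npz')['t']; crop(p,305,325,210,235,25,'pics/t15h.png')
for uv in[(220,430),(219,450),(224,480),(240,525),(256,450)]:
    P=ray("top",[f(*uv)],.101)[0,:2]; print(uv,"rel eye box x,y mm",((P-e)@x*1e3).round(1),((P-e)@y*1e3).round(1))
print("hook axis boxx",-58)
E
```

```text
(220, 430) rel eye box x,y mm -44.5 24.5
(219, 450) rel eye box x,y mm -49.1 25.6
(224, 480) rel eye box x,y mm -56.1 25.8
(240, 525) rel eye box x,y mm -67.0 24.1
(256, 450) rel eye box x,y mm -50.5 17.2
hook axis boxx -58
```

View pics/t15h.png

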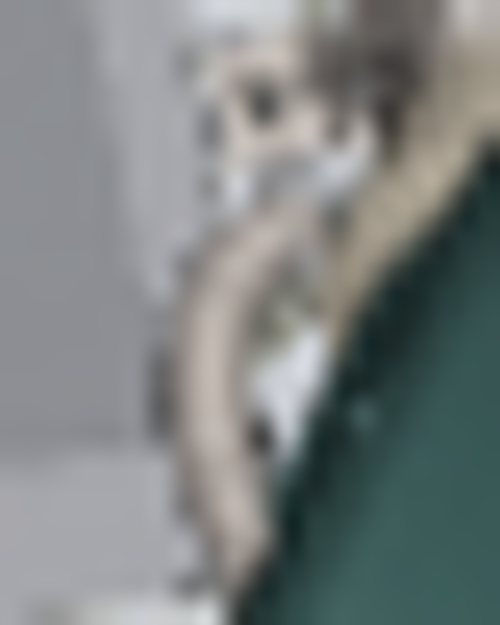

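```bash
python3 -m creep '[{"grip":0.8,"dp":[0,0.4,-0.1],"rotation":[0,0,0]},{"grip":0.8,"dp":[0,0.8,-0.1],"rotation":[0,0,0]},{"grip":0.8,"dp":[0,1.2,-0.1],"rotation":[0,0,0]},{"grip":0.8,"dp":[0,1.6,-0.1],"rotation":[0,0,0]},{"grip":0.8,"dp":[0,2.0,-0.1],"rotation":[0,0,0]}]' 70
python3 -m creep '[{"grip":0.8,"dp":[0,0.3,0],"rotation":[0,0,0]},{"grip":0.8,"dp":[0,0.6,0],"rotation":[0,0,0]},{"grip":0.8,"dp":[0,0.8,0],"rotation":[0,0,0]},{"grip":0.8,"dp":[0,0.8,0],"rotation":[0,0,0]}]' 70
python3 - <<'E'
from h import *
goal(.5735-.0003,-.1487+.001,.111,18.3)
p,d=bot.read_camera("side"); crop(p,240,320,160,220,10,'pics/s16.png')
p2,d=bot.read_camera("top"); crop(p2,290,350,180,240,10,'pics/t16.png')
E
```

```text
time: 19.98
tool_pos: [0.5486, -0.1555, 0.1109]
tcp_rot: [0.97, 1.345, -0.972]
wrist_force: [-2.3, -1.4, -0.8]
width: 0.135
time: 20.32
tool_pos: [0.5568, -0.1532, 0.111]
tcp_rot: [0.97, 1.343, -0.971]
wrist_force: [-1.8, -3.1, -2.0]
width: 0.136
t 20.32 tcp [ 0.5568 -0.1532  0.111 ] yawY 18.3 toolx [ 0.    -0.001 -1.   ] F [-1.8 -3.1 -2. ] w 0.136 q6 -0.63
dp cm [-0.0, 1.73, -0.01] rot [-0.0, 0.001, -0.0] rows>= 0.4
```

View pics/s16.png

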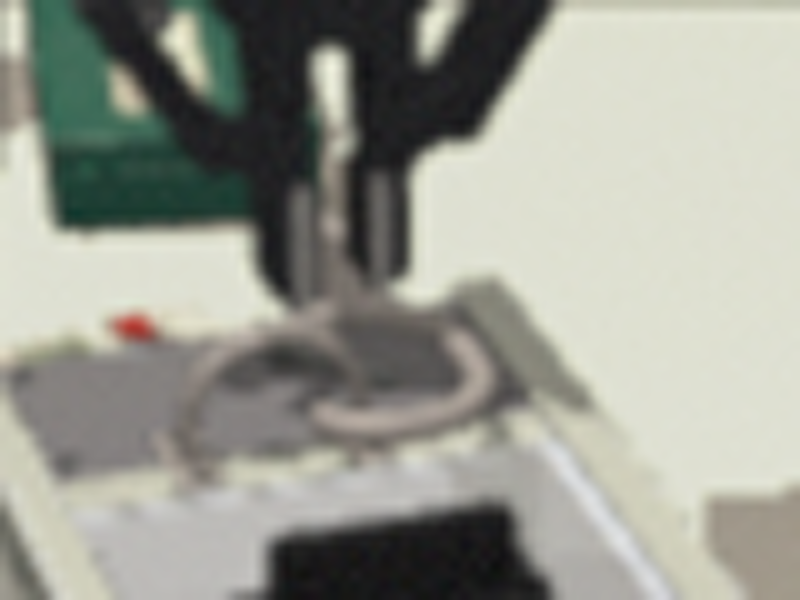

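View pics/t16.png

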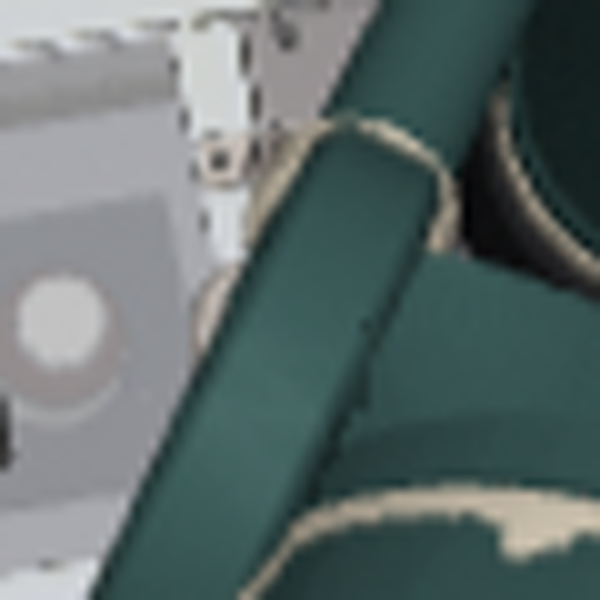

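```bash
python3 -m creep '[{"grip":0.8,"dp":[0,0.4,0],"rotation":[0,0,0]},{"grip":0.8,"dp":[0,0.8,0],"rotation":[0,0,0]},{"grip":0.8,"dp":[0,1.2,0],"rotation":[0,0,0]},{"grip":0.8,"dp":[0,1.5,0],"rotation":[0,0,0]},{"grip":0.8,"dp":[0,1.75,0],"rotation":[0,0,0]}]' 70
python3 -m creep '[{"grip":0.8,"dp":[0,0,0],"rotation":[0,0,0]},{"grip":0.8,"dp":[0,0,0],"rotation":[0,0,0]},{"grip":0.8,"dp":[0,0,0],"rotation":[0,0,0]}]' 70
python3 - <<'E'
from h import *
goal(.5735-.0003,-.1487+.001,.111,18.3)
p,d=bot.read_camera("side"); crop(p,240,320,160,220,10,'pics/s17.png')
E
```

```text
time: 20.83
tool_pos: [0.5742, -0.1474, 0.1115]
tcp_rot: [0.972, 1.342, -0.97]
wrist_force: [-0.5, 0.3, -0.4]
width: 0.137
time: 21.08
tool_pos: [0.573, -0.1473, 0.1111]
tcp_rot: [0.971, 1.344, -0.971]
wrist_force: [-1.5, 0.4, -0.9]
width: 0.137
t 21.08 tcp [ 0.573  -0.1473  0.1111] yawY 18.3 toolx [-0.  0. -1.] F [-1.5  0.4 -0.9] w 0.137 q6 -0.61
dp cm [0.01, 0.01, 0.04] rot [-0.0, -0.0, -0.0] rows>= 0.0
```

View pics/s17.png

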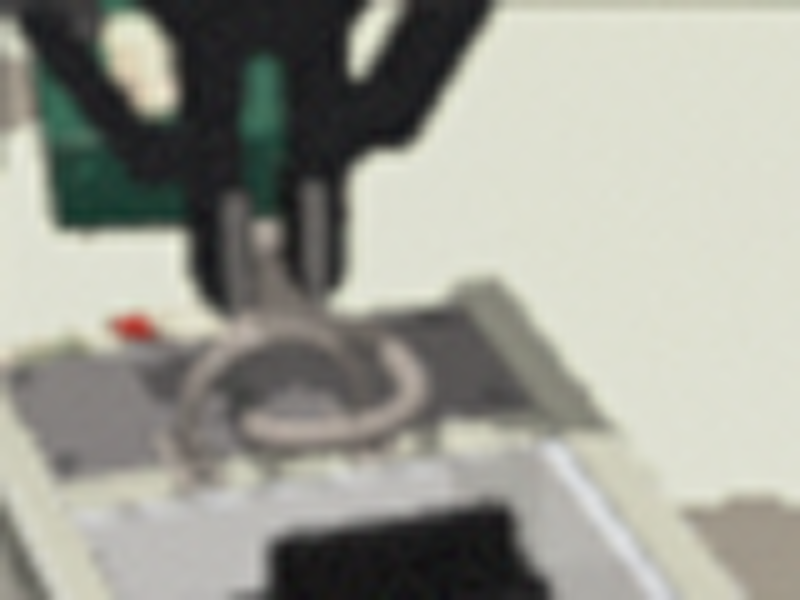

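```bash
python3 -m creep '[{"grip":0.8,"dp":[0,0.15,0],"rotation":[0,0,0]},{"grip":0.8,"dp":[0,0.25,0],"rotation":[0,0,0]},{"grip":0.8,"dp":[0,0.25,0],"rotation":[0,0,0]},{"grip":0.8,"dp":[0,0.25,0],"rotation":[0,0,0]}]' 70
python3 -m creep '[{"grip":0.8,"dp":[0,0.2,0],"rotation":[0,0,0]},{"grip":0.8,"dp":[0,0.2,0],"rotation":[0,0,0]},{"grip":0.8,"dp":[0,0.2,0],"rotation":[0,0,0]},{"grip":0.8,"dp":[0,0.2,0],"rotation":[0,0,0]}]' 70
python3 - <<'E'
from h import *
goal(.5735-.0003,-.1487+.001,.111,18.3)
p,d=bot.read_camera("side"); crop(p,240,320,160,220,10,'pics/s18.png')
E
```

```text
time: 21.47
tool_pos: [0.5753, -0.1468, 0.1111]
tcp_rot: [0.971, 1.344, -0.971]
wrist_force: [-0.5, -0.2, -1.4]
width: 0.141
time: 21.8
tool_pos: [0.5772, -0.1462, 0.111]
tcp_rot: [0.971, 1.344, -0.971]
wrist_force: [-0.2, -0.8, -1.3]
width: 0.139
t 21.80 tcp [ 0.5772 -0.1462  0.111 ] yawY 18.3 toolx [-0. -0. -1.] F [-0.2 -0.8 -1.3] w 0.139 q6 -0.61
dp cm [0.0, -0.42, 0.02] rot [-0.0, -0.0, 0.0] rows>= 0.1
```

View pics/s18.png

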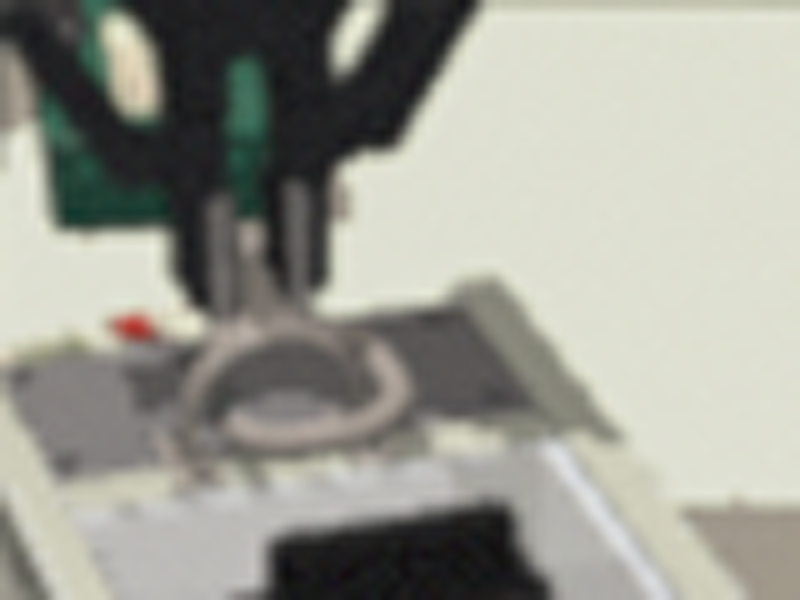

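```bash
python3 -m creep '[{"grip":0.8,"dp":[0.2,-0.2,0],"rotation":[0,0,0]},{"grip":0.8,"dp":[0.4,-0.35,0],"rotation":[0,0,0]},{"grip":0.8,"dp":[0.6,-0.35,0],"rotation":[0,0,0]},{"grip":0.8,"dp":[0.8,-0.35,0],"rotation":[0,0,0]},{"grip":0.8,"dp":[0.8,-0.35,0],"rotation":[0,0,0]}]' 70
python3 -m creep '[{"grip":0.8,"dp":[0,0,0],"rotation":[0,0,0]},{"grip":0.8,"dp":[0,0,0],"rotation":[0,0,0]},{"grip":0.8,"dp":[0,0,0],"rotation":[0,0,0]}]' 70
python3 - <<'E'
from h import *
st()
p,d=bot.read_camera("side"); crop(p,240,320,160,220,10,'pics/s19.png')
E
```

```text
time: 22.27
tool_pos: [0.5733, -0.1472, 0.1023]
tcp_rot: [0.971, 1.345, -0.972]
wrist_force: [-0.6, 0.2, -1.1]
width: 0.138
time: 22.52
tool_pos: [0.574, -0.1473, 0.1031]
tcp_rot: [0.971, 1.343, -0.971]
wrist_force: [-0.2, -1.9, -1.6]
width: 0.131
t 22.52 tcp [ 0.574  -0.1473  0.1031] yawY 18.3 toolx [ 0. -0. -1.] F [-0.2 -1.9 -1.6] w 0.131 q6 -0.61
```

View pics/s19.png

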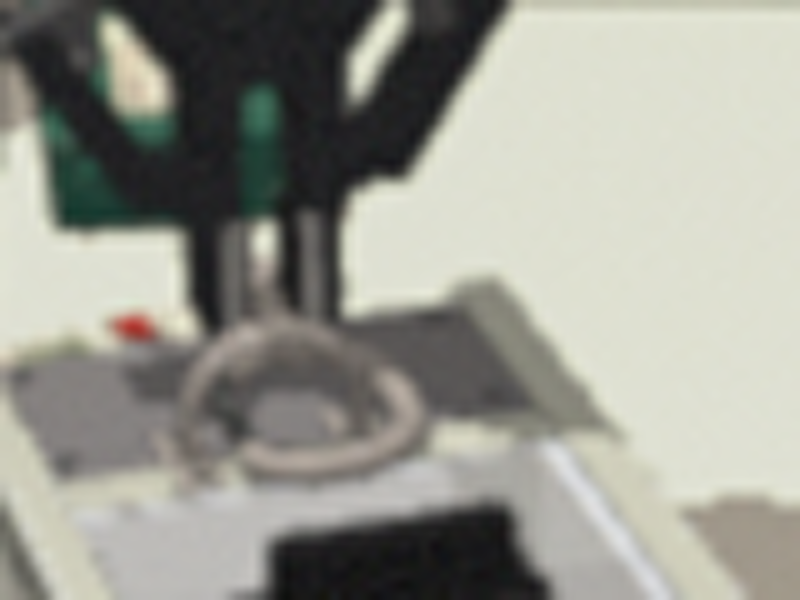

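```bash
python3 -m creep '[{"grip":1.6,"dp":[0,0,0],"rotation":[0,0,0]},{"grip":2.4,"dp":[0,0,0],"rotation":[0,0,0]},{"grip":3.2,"dp":[0,0,0],"rotation":[0,0,0]},{"grip":3.2,"dp":[-1,0,0],"rotation":[0,0,0]},{"grip":3.2,"dp":[-3,0,0],"rotation":[0,0,0]}]' 40
python3 -m creep '[{"grip":3.2,"dp":[-3,0,0],"rotation":[0,0,0]},{"grip":3.2,"dp":[-6,0,0],"rotation":[0,0,0]},{"grip":3.2,"dp":[-8,-2,3],"rotation":[0,0,0]},{"grip":3.2,"dp":[-8,-4,6],"rotation":[0,0,0]},{"grip":3.2,"dp":[-8,-6,9],"rotation":[0,0,0]}]' 40
python3 -m creep '[{"grip":3.2,"dp":[0,-2,3],"rotation":[0,0,0]},{"grip":3.2,"dp":[0,-3,6],"rotation":[0,0,0]},{"grip":3.2,"dp":[0,-3,9],"rotation":[0,0,0]},{"grip":3.2,"dp":[0,-3,12],"rotation":[0,0,0]},{"grip":3.2,"dp":[0,-3,12],"rotation":[0,0,0]}]' 40
python3 - <<'E'
from h import *
st()
p,d=bot.read_camera("side"); crop(p,240,320,160,220,10,'pics/s20.png')
p2,d=bot.read_camera("top"); crop(p2,290,370,180,240,10,'pics/t20.png'); np.savez('pics/v20.npz',t=p2,s=p)
E
```

```text
time: 22.98
tool_pos: [0.5717, -0.1466, 0.131]
tcp_rot: [0.97, 1.349, -0.974]
wrist_force: [0.6, -0.1, -0.4]
width: 0.372
time: 23.4
tool_pos: [0.5467, -0.2529, 0.2173]
tcp_rot: [0.969, 1.338, -0.968]
wrist_force: [0.6, -0.1, -1.4]
width: 0.372
time: 23.82
tool_pos: [0.5551, -0.3803, 0.2142]
tcp_rot: [0.971, 1.338, -0.974]
wrist_force: [-0.3, 0.1, -0.0]
width: 0.378
t 23.82 tcp [ 0.5551 -0.3803  0.2142] yawY 18.1 toolx [ 0.002 -0.004 -1.   ] F [-0.3  0.1 -0. ] w 0.378 q6 -0.95
```

View pics/s20.png

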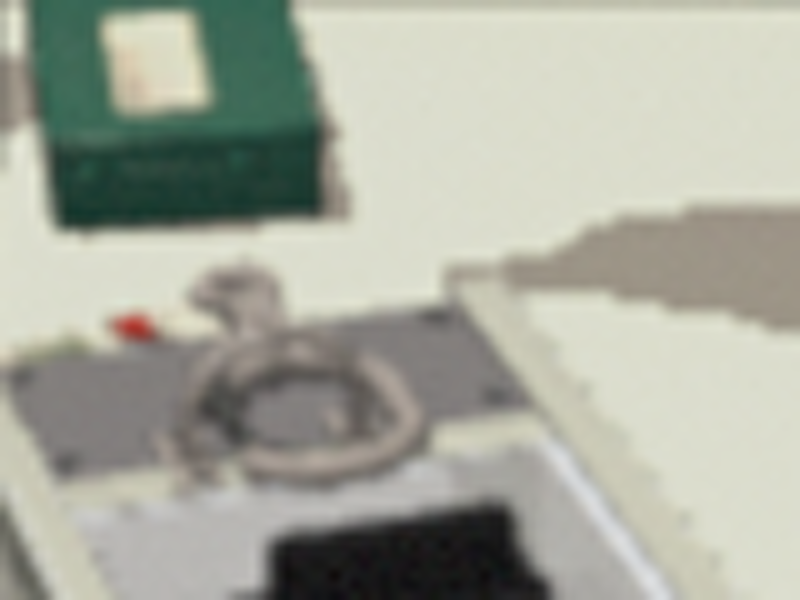

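View pics/t20.png

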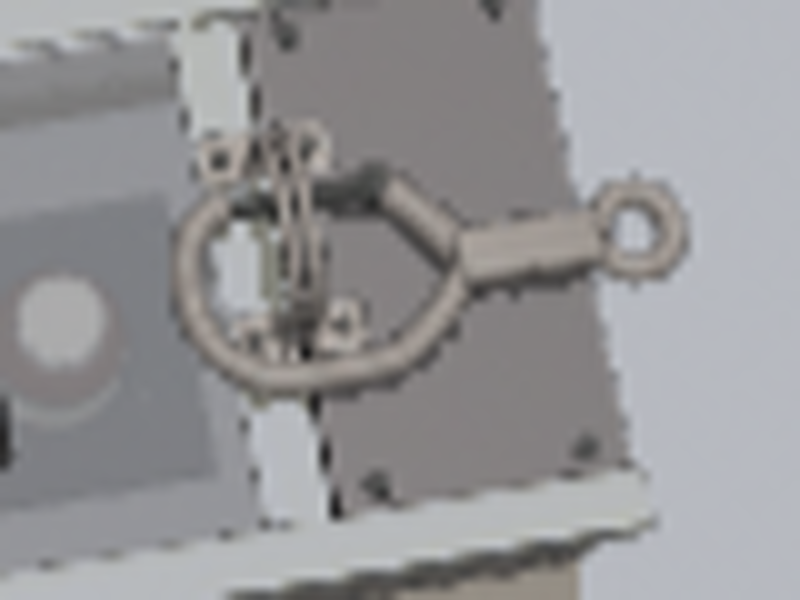

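```bash
python3 -m creep '[{"grip":3.2,"dp":[0,0,0],"rotation":[0,0,0]},{"grip":3.2,"dp":[0,0,0],"rotation":[0,0,0]},{"grip":3.2,"dp":[0,0,0],"rotation":[0,0,0]}]'
python3 - <<'E'
from h import *
a=np.load('pics/v20.npz')['t'];p,d=bot.read_camera("top"); t=np.load('pics/top0.npz')['p']
print("hook/box change",np.abs(a[180:240,290:370].astype(int)-p[180:240,290:370]).mean(),"timer/bigbottle vs start",np.abs(t[185:220,375:410].astype(int)-p[185:220,375:410]).mean(),np.abs(t[140:180,140:185].astype(int)-p[140:180,140:185]).mean())
print(bot.finish_job())
E
```

```text
time: 24.17
tool_pos: [0.5542, -0.3737, 0.2134]
tcp_rot: [0.97, 1.344, -0.97]
wrist_force: [0.3, -0.1, -0.1]
width: 0.373
hook/box change 0.5570833333333334 timer/bigbottle vs start 5.63047619047619 4.279629629629629
the job is handed in; nothing more can be done
None
```

I slid the door open, stood the small bottle in the well, slid the door shut onto its stop, and clipped the snap hook through both eyes. I handed the job in at about 24 s of the 72 s allowed. The hand-in gives no verdict, so what follows is only what my own checks showed.

- **Bottle:** it stood in the well after release, with its cap about 1.5 mm from the measured well centre (limit 6 mm). The cap is also visible through the shut door in the last top picture.
- **Door:** I pushed it until the force rose to 10.6 N, and afterwards the eyes stood side by side.
- **Hook:** in the last top picture the gate lies straight from pivot to nose, through both eyes. The hook lies flat on the deck, let go, and there was no visible change between the last two pictures. I could not read the gate joint itself; the drop in push force and this picture are the evidence that it shut.
- **Big bottle and timer:** I compared image patches only. They differ from the start by 4 to 6 grey levels, probably lighting and shadow. I did not re-measure their positions, but no move went near either of them.

One estimate disagreed. In the top view the held hook's nose looked about 3 to 4 mm nearer the gripper than I had worked out from the grasp, while the side view agreed with the grasp. I re-measured it beside the eyes before pushing and shifted by 1 mm.

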